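# Log the salvaged capacitors at the code reader

### The job

The two or three capacitors on the pink foam have to be logged: run the reader back to its home stop (the ring1 end of its rail), stand each capacitor in the middle of a ring of its own on the station with its bar-code label squarely facing the rail the reader runs on, then slide the reader by its handle all the way along to the far stop so that it reads the whole row. Afterwards stand the capacitors upright in the grey tray and park the reader at its home stop again, and leave the solder spool, heatsink, pliers and green screwdriver where they lie; if a capacitor gets knocked aside before it has been read, set it right.

Things in the scene. Friction and masses are not known exactly. Their poses are not given: they have to be found in the camera images.
- station: Code-reading station, fixed: dark steel base plate 235 mm (its x) by 380 mm (its y), 8 mm thick, with a guide rail along its far (+x) edge. Origin: underside of the plate, midway in y, 125 mm from its near edge; the rings are at x = -45 mm, the rail at x = +75 mm. +y runs along the rail. A 34 mm tall stop block at each end of the rail.
- ring1 (a point): White ring (61 mm across) engraved on the station plate, right-hand place of the row; this point is its centre on the plate's top face, 8 mm above the bench. The three rings are 85 mm apart along the station's y and 120 mm from the rail's centre line.
- ring2 (a point): Centre of the middle ring, as ring1.
- ring3 (a point): Centre of the left-hand ring (+y end), as ring1.
- reader (a joint): Position (m) of the code-reader carriage on its rail: 0 at the home stop (station's -y end, beside ring1), 0.26 at the far stop (+y end, beside ring3). Slides along the station's +y, needs about 2 to 3 N, stays where it is left. The reader, a black box 46 mm wide, looks at the rings (station -x); its top is 100 mm above the bench, its front 40 mm clear of a can on a ring.
- reader_handle (a point): Push handle of the carriage: upright black cylinder 20 mm across, 38 mm tall, on a 12 mm steel stem, on the rail side of the reader. This point is on its axis, 12 mm below its top, 102 mm above the bench. Pinch it from above with the fingers closing along the station's y: the reader box is about 20 mm in front of the handle's axis.
- tray: Grey open tray, fixed: 270 mm (its x) by 150 mm (its y) outside, walls 4 mm thick and 30 mm tall, floor 4 mm. Origin: centre of its underside. It stands on the left or on the right.
- foam: Pink antistatic foam sheet, fixed, 260 x 170 x 2 mm, on the other side than the tray; the capacitors stand on it at the start. Origin: centre of its underside.
- can1: Film capacitor in a round aluminium can, 54 mm across, 48 mm tall, 0.12 to 0.24 kg; two brass studs stand 9 mm above its black top, along its y. Origin: centre of its underside, z up; its +x points to the middle of its white bar-code label (one side only, 80 degrees wide). A white plug in the top, 16 mm off centre, lies on the label's side. Two or three such cans, all alike.
- can2: Capacitor as can1; may be absent.
- can3: Capacitor as can1; may be absent.
- can1_label (a point): Middle of can1's bar-code label, on the can's side (27 mm from its axis) 24 mm up.
- can2_label (a point): Middle of can2's bar-code label, on the can's side (27 mm from its axis) 24 mm up.
- can3_label (a point): Middle of can3's bar-code label, on the can's side (27 mm from its axis) 24 mm up.
- spool: Spool of solder, 52 mm across, 40 mm tall, standing near a front corner of the station. Not part of the job: leave it where it is.
- heatsink: Finned aluminium heatsink, 50 x 60 x 28 mm, near the other front corner. Not part of the job: leave it where it is.
- pliers: Pliers, red handles, about 125 mm, lying behind the rail. Not part of the job: leave it where it is.
- driver1: Green screwdriver, 170 mm, lying at the left. Not part of the job: leave it where it is.

How it is judged:
By the outcome, as a careful person would: the job done as asked, in the order asked, and still so for the second after the job is handed in, with the robot touching nothing.
Of can1, can2, can3 only 2 to 3 are there at a start; the rules pass over those that are not, and their reading is None.
At some moment in a run one of can1, can2, can3 may be knocked a few centimetres aside while the robot is not near it.
It also fails if it takes over 210 s, if anything falls off the work surface, if the arm or the gripper's body presses on something with over 40 N, if the wrist force passes 120 N, or if a joint passes its speed limit or range.

### The arm

A 6-joint arm with a two-finger parallel gripper is mounted at the origin on the work surface. World frame = base frame: x ahead of the robot, y to its left, z up, the work surface at z = 0. Lengths are in m, angles in rad, forces in N, time in s.
With the tool pointing down it reaches from about 0.375 to 0.9 m from the base axis. Payload 3.1 kg.
Tool frame: the origin (TCP) lies at the very end of the fingers, on their centre line; the grasp point (between the pads) lies 19 mm behind it; z points along the fingers, y is the line along which they close (so a half turn about z gives the same grasp; the last joint's range is limited). The gripper opens to 85 mm and grips with 20 to 120 N. Pads are 22 mm wide; open, the fingers measure 114 mm over their backs; the gripper's body (76 mm by 85 mm) begins 54 mm behind the grasp point. The pads swing forward as they close: fully open they stand 13 mm farther back than shut.
Start: joints at [-1.292, 0.527, 1.433, -0, 1.181, -0.178], TCP at [0.276, -0.561, 0.231] pointing down, gripper open.
Joint ranges: [-3.08, 3.08], [-0.75, 2.2], [0.22, 2.44], [-1.43, 4.57], [0, 2.65], [-2.85, 2.85]. Speed limits (rad/s): [2.79, 2.79, 3.14, 3.14, 3.14, 3.14].

### API

Orientations are given as a unit quaternion [x, y, z, w].
In Python, from station import telemetry, snapshot, ticket gives the robot as it stands.
- The arm moves only by the tool move_arm, never from a script. Its argument "commands" is text: rows parted by semicolons, each of 7 numbers parted by spaces: the shift along the tool's x, y, z in mm, then the turn, a rotation vector about the tool's x, y, z in degrees, then the opening, from -1 (shut) to 1 (fully open). A call has exactly 5 rows; each row is the pose to reach, as a shift and turn from the pose commanded when the call began, along the tool's axes at that moment; what a row does not reach only later rows make up. A row lasts 1/8 s, in which the tool goes at most 62.5 mm and 10.7 degrees, less where a joint would pass 70% of its speed; a pose out of reach is approached as far as the arm can. A call with a gripper value outside its range is refused whole. The fingers move at their own pace and stop on an object; "grip_force" is the grip in N (left out, the last holds). Time passes only in rows, so rows that repeat a pose let the fingers close, or fill a call up. It gives the time, the measured TCP pose, the force, the opening and the grip force at its end, in the units of the state.
- telemetry.sense(): the state, without advancing time (a new reading comes with each control period).
- snapshot(name): name is "scene" or "side" or "wrist"; returns a dict with "image" (420x560x3 uint8, red, green, blue), "fx", "fy", "cx", "cy" (pixels), "pose" (4x4, takes a point from camera to world coordinates). Camera axes: x right, y down, z forward; pixel columns grow to the right and rows downward; lengths in m; the calibration is good to about 2 mm. A picture is of the moment at which its call begins. There is no depth.
- ticket.sign_off(): hands the job in; it is judged then, once.
The state is a dict: "t": time; "q": joint angles; "qd": joint speeds; "tau": joint torques, N m; "tcp_pos": TCP position; "tool_rot": TCP orientation; "force": force on the tool from outside, world axes, zero at the start; "ft_torque": the same for the moment, N m; "finger_gap": opening from 0.0 (shut) to 1.0 (fully open); "gripper_force": force on a finger pad.
Only numpy, scipy, OpenCV 4.12 (cv2) and the standard library are available. Lean on these libraries where they do the work, as an engineer would, in place of code of your own. Each camera call takes 0.05 s, during which the arm holds its last target. There are 200 camera calls.

## Working session

There is one attempt and no reset: what is moved stays moved. The work goes in short steps, Python scripts to look and compute and a tool call to move; the robot and the scene stay as the last step left them, time stands still between calls to the robot, and variables do not carry over. Pictures are saved under pics/ and viewed, at most 16 in all, crops included, and the job is handed in when it is done.

Besides the shell and the picture viewer there is one more tool, called as name(argument=value, ...) on one line, values as JSON. move_arm: Moves the arm, as the interface text tells. Its arguments: {"type":"object","properties":{"commands":{"type":"string"},"grip_force":{"type":"number"}},"required":["commands"]}

```bash
mkdir -p pics; ls; cat > h.py <<'E'
import numpy as np, cv2
from station import telemetry, snapshot, ticket
from scipy.spatial.transform import Rotation as R
def snap(name, fn=None):
    s=snapshot(name)
    s={k:(np.array(v) if k in('image','pose') else v) for k,v in s.items()}
    if fn: cv2.imwrite('pics/'+fn, s['image'][:,:,::-1])
    return s
def ray(s,u,v):
    d=s['pose'][:3,:3]@np.array([(u-s['cx'])/s['fx'],(v-s['cy'])/s['fy'],1.])
    return s['pose'][:3,3],d
def onz(s,u,v,z):
    o,d=ray(s,u,v); return o+d*(z-o[2])/d[2]
def proj(s,p):
    q=s['pose'][:3,:3].T@(np.array(p)-s['pose'][:3,3]); return np.array([s['fx']*q[0]/q[2]+s['cx'],s['fy']*q[1]/q[2]+s['cy']])
E
python3 - <<'E'
from h import *
import pickle
for n in ('scene','side','wrist'):
    s=snap(n,n+'0.png'); pickle.dump(s,open(n+'0.pkl','wb')); print(n,s['fx'],s['cx'],s['cy'],s['pose'].round(3).tolist())
t=telemetry.sense(); print(t)
a=[cv2.imread(f'pics/{n}0.png') for n in ('scene','side')]
E
```

```text
pics
scene 493.108739567299 268.3566687929815 204.71134420196495 [[0.59, 0.652, -0.476, 1.214], [0.807, -0.48, 0.344, -0.428], [-0.004, -0.587, -0.809, 1.156], [0.0, 0.0, 0.0, 1.0]]
side 419.8972483473797 282.3939824197107 208.05342477996564 [[-0.962, -0.177, 0.208, 0.387], [-0.272, 0.562, -0.781, 0.859], [0.021, -0.808, -0.589, 0.706], [0.0, 0.0, 0.0, 1.0]]
wrist 296.51151025083306 278.99803145269317 209.35844126325506 [[0.442, -0.858, -0.26, 0.343], [-0.897, -0.424, -0.126, -0.528], [-0.002, 0.289, -0.957, 0.373], [0.0, 0.0, 0.0, 1.0]]
{'t': 0.15, 'q': array([-1.29149247e+00,  5.28285859e-01,  1.43364430e+00,  1.54837518e-05,
        1.18140445e+00, -1.78523827e-01]), 'qd': array([-6.16899648e-05, -1.92572924e-03, -3.41516955e-03,  1.50306395e-03,
       -1.85770467e-03, -4.86304031e-04]), 'tau': array([ 8.64805315e-04, -4.42744732e+01, -1.78275919e+01, -3.44970513e-04,
        5.62273432e-03,  9.79630840e-06]), 'tcp_pos': array([ 0.27610792, -0.5600702 ,  0.23052645]), 'tool_rot': array([ 9.73913739e-01,  2.26916879e-01, -3.67191245e-05, -8.70228535e-04]), 'force': array([ 1.15931424, -0.52152069,  0.33200104]), 'ft_torque': array([-0.00637501,  0.0002494 ,  0.00056199]), 'gripper_force': 0.0, 'finger_gap': 1.0005407463447646}
```

View pics/scene0.png

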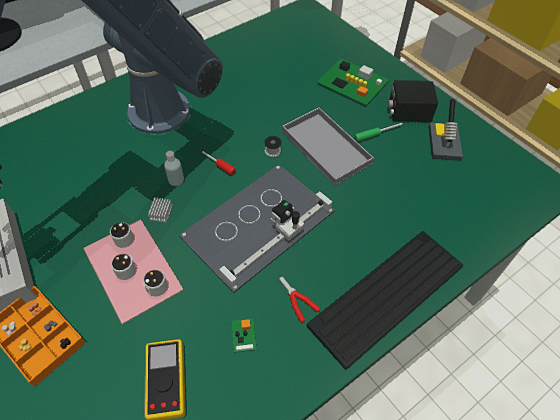

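View pics/side0.png

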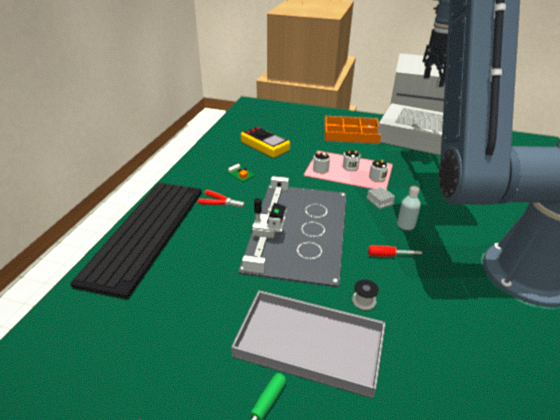

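View pics/wrist0.png

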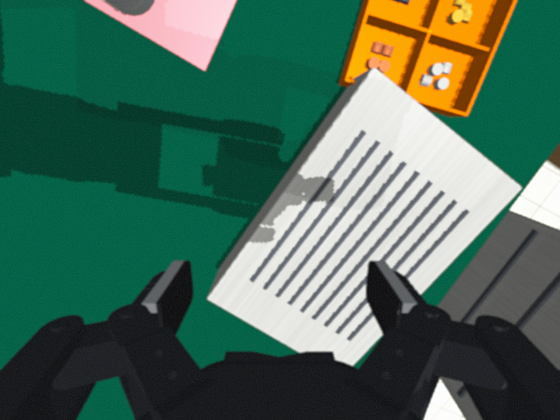

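The scene view shows three cans on the foam, at about (121,228), (122,260) and (154,277). The rings are at (227,231), (249,214) and (271,198), the reader is mid-rail at about (288,215), and the tray is on the left. The side view agrees, and the wrist view only shows the foam's corner.

```bash
python3 - <<'E'
from h import *
import pickle
S=pickle.load(open('scene0.pkl','rb'));D=pickle.load(open('side0.pkl','rb'))
def rings(s,pts,r=16,thr=125):
    g=s['image'].min(2); out=[]
    for u,v in pts:
        m=np.zeros_like(g);cv2.ellipse(m,(u,v),(r,r-2),0,0,360,255,-1)
        ys,xs=np.nonzero((g>thr)&(m>0))
        P=np.array([onz(s,x,y,.008)[:2] for x,y in zip(xs,ys)])
        (A,b,*_)=np.linalg.lstsq(np.c_[2*P,np.ones(len(P))],(P**2).sum(1),rcond=None)
        c=A[:2]; rad=np.sqrt(A[2]+c@c); out.append(c); print(c.round(4),'rad',rad.round(4),len(P))
    return np.array(out)
a=rings(S,[(227,231),(249,214),(271,198)])
b=rings(D,[(316,211),(313,229),(310,251)])
print('plate corners',[onz(S,u,v,.008)[:2].round(3).tolist() for u,v in [(183,235),(279,167),(333,208),(235,288)]])
print('handle top scene/side',onz(S,295,218,.11).round(3), onz(D,258,203,.11).round(3))
print('cans top',[onz(S,u,v,.05)[:2].round(3).tolist() for u,v in [(121,228),(122,260),(154,277)]],[onz(D,u,v,.05)[:2].round(3).tolist() for u,v in [(380,164),(352,155),(321,155)]])
print('tray rim',[onz(S,u,v,.03)[:2].round(3).tolist() for u,v in [(283,127),(319,108),(373,157),(336,181)]],[onz(D,u,v,.03)[:2].round(3).tolist() for u,v in [(258,294),(385,326),(379,387),(234,348)]])
print('spool etc',onz(S,273,140,.04).round(3),onz(S,160,203,.028).round(3),onz(S,173,155,.08).round(3))
w=S['image'].astype(int); m=((w[...,0]>170)&(w[...,1]<170)&(w[...,2]>110)&(w[...,0]-w[...,1]>40)).astype(np.uint8)
m[:200]=0; m[:, 200:]=0
ys,xs=np.nonzero(m); box=cv2.minAreaRect(np.array([onz(S,x,y,.002)[:2] for x,y in zip(xs,ys)],np.float32)); print('foam',box)
im=S['image'][:,:,::-1]; cv2.imwrite('pics/c1.png',np.hstack([cv2.resize(im[210:325,80:190],None,fx=3.6,fy=3.6,interpolation=2),cv2.resize(im[150:265,220:330],None,fx=3.6,fy=3.6,interpolation=2)]))
E
```

```text
[ 0.5412 -0.0866] rad 0.0296 80
[ 0.5316 -0.0023] rad 0.0297 70
[0.5247 0.0812] rad 0.0305 65
[ 0.5384 -0.0726] rad 0.0354 166
[ 0.5309 -0.003 ] rad 0.0382 201
[0.5218 0.0826] rad 0.0301 177
plate corners [[0.483, -0.19], [0.444, 0.171], [0.658, 0.203], [0.702, -0.164]]
handle top scene/side [0.674 0.047 0.11 ] [0.659 0.066 0.11 ]
cans top [[0.392, -0.321], [0.483, -0.363], [0.575, -0.32]] [[0.39, -0.327], [0.482, -0.358], [0.578, -0.327]]
tray rim [[0.333, 0.269], [0.334, 0.417], [0.596, 0.412], [0.6, 0.261]] [[0.59, 0.277], [0.322, 0.284], [0.322, 0.419], [0.591, 0.418]]
spool etc [0.367 0.204 0.04 ] [ 0.364 -0.192  0.028] [ 0.273 -0.088  0.08 ]
foam ((0.48138415813446045, -0.4753929376602173), (0.42031601071357727, 0.25896286964416504), 87.20167541503906)
```

View pics/c1.png

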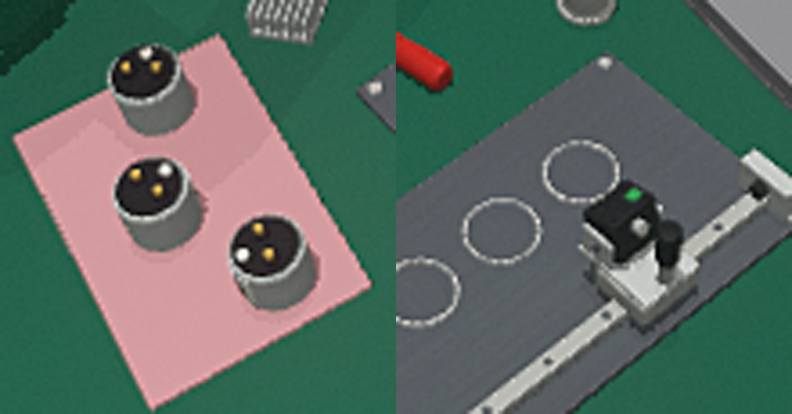

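The crop shows the white plugs: can A's at crop (147,52), B's at (165,170) and C's at (242,254). The handle top is at crop (670,232). Next I move the wrist camera over the foam.

move_arm(commands="20 -7 -5 0 0 0 1;65 -23 -15 0 0 0 1;110 -39 -25 0 0 0 1;150 -54 -30 0 0 0 1;180 -64 -30 0 0 0 1")

```text
t: 0.78
tcp_pos: [0.4114, -0.4208, 0.2623]
tool_rot: [0.974, 0.228, 0.0, 0.0]
force: [0.6, 0.1, -0.6]
finger_gap: 0.997
gripper_force: 0.0
```

move_arm(commands="40 -15 0 0 0 0 1;80 -29 0 0 0 0 1;110 -39 0 0 0 0 1;123 -44 0 0 0 0 1;123 -44 0 0 0 0 1")

```text
t: 1.4
tcp_pos: [0.5007, -0.3287, 0.2614]
tool_rot: [0.974, 0.228, -0.0, 0.0]
force: [-0.8, -0.3, 0.4]
finger_gap: 1.006
gripper_force: 0.0
```

```bash
python3 - <<'E'
from h import *
import pickle
s=snap('wrist','w1.png'); pickle.dump(s,open('w1.pkl','wb')); t=telemetry.sense(); print(t['t'],t['tcp_pos'],t['force'])
E
```

```text
1.45 [ 0.50013101 -0.32963839  0.26138914] [ 0.17175173 -0.3795125   0.27503322]
```

View pics/w1.png

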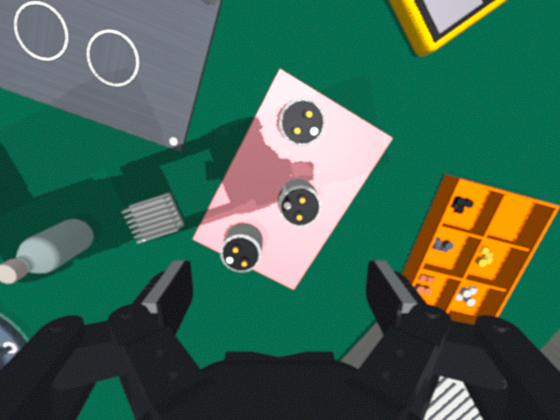

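The wrist view shows all three tops with studs and plugs: C at about (302,122), B at (298,207) and A at (240,253). Ring1 is at (112,58) and ring2 at (41,31).

```bash
cat >> h.py <<'E'
def studs(s,zs=.059,zp=.050,roi=None):
    """list of (x,y,yaw deg) of cans from stud pairs and plugs; zs stud-top height"""
    im=s['image'].astype(int); r,g,b=im[...,0],im[...,1],im[...,2]
    dark=(im.max(2)<75).astype(np.uint8)
    m=((r>140)&(g>100)&(b<110)&(r-b>70)).astype(np.uint8)
    n,l,st,c=cv2.connectedComponentsWithStats(m)
    C=[]
    for i in range(1,n):
        x,y=c[i]
        if st[i,4]<4 or st[i,4]>160: continue
        x0,y0=int(x),int(y); w=dark[max(0,y0-12):y0+13,max(0,x0-12):x0+13].mean()
        if w<.35: continue
        C.append((onz(s,x,y,zs)[:2],(x,y)))
    out=[]
    for i in range(len(C)):
        for j in range(i):
            d=C[i][0]-C[j][0]; L=np.linalg.norm(d)
            if .012<L<.032:
                ctr=(C[i][0]+C[j][0])/2; nrm=np.array([d[1],-d[0]])/L
                v=[]
                for sg in (1,-1):
                    p=proj(s,[*(ctr+sg*.016*nrm),zp]); x,y=p.round().astype(int)
                    v.append(im[max(0,y-2):y+3,max(0,x-2):x+3].min(2).mean())
                if max(v)<70: continue
                nn=nrm*(1 if v[0]>v[1] else -1)
                out.append((*ctr.round(4),round(np.degrees(np.arctan2(nn[1],nn[0])),1),round(L,4),np.round(v),np.round((np.array(C[i][1])+C[j][1])/2)))
    return out
E
python3 - <<'E'
from h import *
import pickle
s=pickle.load(open('w1.pkl','rb'))
for o in studs(s,.059): print(o)
S=pickle.load(open('scene0.pkl','rb'))
for o in studs(S,.059): print(o)
g=s['image'].min(2)
for u,v in [(112,58),(41,31)]:
    m=np.zeros_like(g);cv2.circle(m,(u,v),34,255,-1)
    ys,xs=np.nonzero((g>150)&(m>0)); P=np.array([onz(s,x,y,.008)[:2] for x,y in zip(xs,ys)])
    A=np.linalg.lstsq(np.c_[2*P,np.ones(len(P))],(P**2).sum(1),rcond=None)[0]; print(A[:2],np.sqrt(A[2]+A[:2]@A[:2]))
# handle: black blob end in scene & side
D=pickle.load(open('side0.pkl','rb'))
im=D['image'][185:285,235:350,::-1]; cv2.imwrite('pics/c2.png',cv2.resize(im,None,fx=5,fy=5,interpolation=2))
o=onz(S,296.1,214.0,.114); print('handle S',o)
E
```

```text
(np.float64(0.4863), np.float64(-0.3658), np.float64(107.8), np.float64(0.0222), array([186.,  68.]), array([300., 209.]))
(np.float64(0.3949), np.float64(-0.3255), np.float64(143.8), np.float64(0.022), array([241.,  52.]), array([239., 257.]))
[ 0.5417905  -0.08434502] 0.029607001571425092
[5.32202937e-01 1.06285441e-04] 0.029602455682953922
handle S [0.66784795 0.05563739 0.114     ]
```

View pics/c2.png

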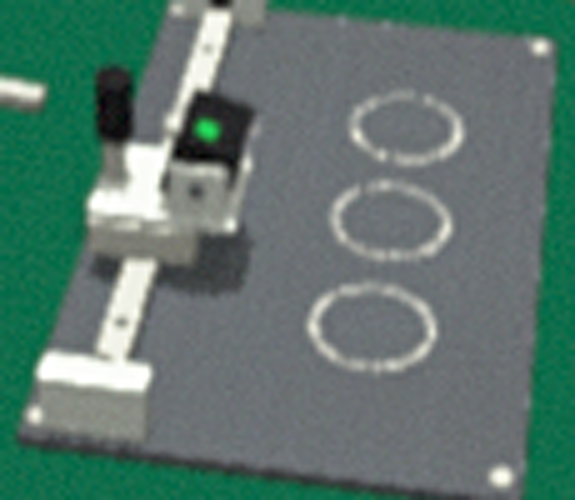

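The side crop shows the handle top at crop (115,75), i.e. pixel (258,200). I'll go above the handle for a close look.

move_arm(commands="20 -20 0 0 0 2 1;60 -61 0 0 0 6 1;100 -102 0 0 0 10 1;135 -137 0 0 0 14 1;160 -163 0 0 0 16 1")

```text
t: 2.08
tcp_pos: [0.5717, -0.1123, 0.2614]
tool_rot: [0.996, 0.088, -0.0, 0.0]
force: [0.6, 0.2, -1.0]
finger_gap: 1.004
gripper_force: 0.0
```

```bash
cat >> h.py <<'E'
def goto(x,y,z,yaw,n=0):
    """print total shift/turn in tool axes to reach; assumes tool down"""
    t=telemetry.sense(); r=R.from_quat(t['tool_rot']).as_matrix()
    d=r.T@(np.array([x,y,z])-t['tcp_pos'])*1000
    cur=np.degrees(np.arctan2(r[1,0],r[0,0])); dy=(yaw-cur+180)%360-180
    print('shift',d.round(1),'turn z',round(-dy,1),'cur yaw',round(cur,1),'tilt',np.degrees(np.arccos(-r[2,2])).round(2))
E
python3 - <<'E'
from h import *
import pickle
goto(.627,.054,.26,5.6)
D=pickle.load(open('side0.pkl','rb')); print(onz(D,258,200,.114))
print(telemetry.sense()['q'].round(2))
s=pickle.load(open('w1.pkl','rb')); 
c=np.array([onz(s,u,v,.059)[:2] for u,v in [(308,114),(297,131)]]);p=onz(s,314,131,.05)[:2]; m=c.mean(0); print('C',m,np.degrees(np.arctan2(*(p-m)[::-1])),np.linalg.norm(p-m),np.linalg.norm(c[0]-c[1]))
im=s['image'];print(im[112:117,306:311].tolist()[2],im[131,295:300].tolist())
E
```

```text
shift [  83.6 -154.1    1.4] turn z 4.5 cur yaw 10.1 tilt 0.01
[0.66164652 0.05976814 0.114     ]
[-0.39  0.44  1.51 -0.    1.2   1.01]
C [ 0.57634812 -0.32126263] -97.14774025562531 0.01706494541389971 0.021740647620145125
[[240, 199, 84], [255, 244, 87], [255, 252, 98], [255, 253, 105], [255, 251, 102]] [[255, 247, 94], [255, 255, 109], [255, 255, 109], [255, 255, 113], [255, 242, 104]]
```

move_arm(commands="15 -30 0 0 0 1 1;40 -75 0 0 0 2 1;65 -120 0 0 0 3 1;84 -154 0 0 0 4.5 1;84 -154 0 0 0 4.5 1")

```text
t: 2.7
tcp_pos: [0.6276, 0.0547, 0.2612]
tool_rot: [0.999, 0.051, 0.0, 0.0]
force: [-0.9, -0.1, 0.4]
finger_gap: 0.999
gripper_force: 0.0
```

```bash
sed -i 's/max(2)<75/max(2)<110/' h.py; python3 - <<'E'
from h import *
import pickle
s=snap('wrist','w2.png'); pickle.dump(s,open('w2.pkl','wb')); t=telemetry.sense(); print(t['t'],t['tcp_pos'],s['pose'][:3,3])
s=pickle.load(open('w1.pkl','rb'))
for o in studs(s,.059): print(o)
E
```

```text
2.75 [0.62708811 0.05314839 0.26109266] [0.70154363 0.0616191  0.40373941]
(np.float64(0.5769), np.float64(-0.3215), np.float64(-99.6), np.float64(0.0218), array([ 88., 255.]), array([303., 122.]))
(np.float64(0.4863), np.float64(-0.3658), np.float64(107.8), np.float64(0.0222), array([186.,  68.]), array([300., 209.]))
(np.float64(0.3949), np.float64(-0.3255), np.float64(143.8), np.float64(0.022), array([241.,  52.]), array([239., 257.]))
```

View pics/w2.png

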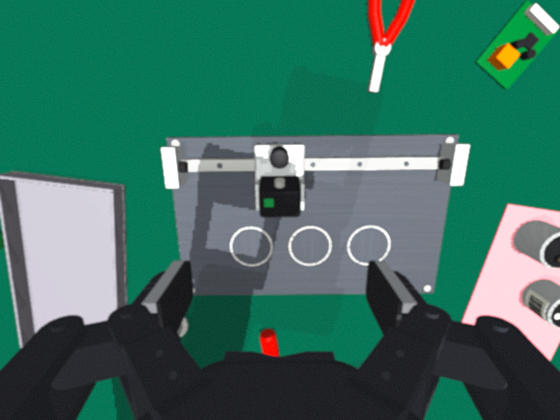

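The handle top is at (279,156), the rings are at (251,246), (310,246) and (369,245), and the stops are at (171,168) and (459,165).

```bash
python3 - <<'E'
from h import *
import pickle
s=pickle.load(open('w2.pkl','rb')); g=s['image'].min(2); c=[]
for u,v in [(369,245),(310,246),(251,246)]:
    m=np.zeros_like(g);cv2.circle(m,(u,v),26,255,-1)
    if u<300: cv2.circle(m,(u,v),16,0,-1)
    ys,xs=np.nonzero((g>140)&(m>0)&(np.arange(560)[None]<388)); P=np.array([onz(s,x,y,.008)[:2] for x,y in zip(xs,ys)])
    A=np.linalg.lstsq(np.c_[2*P,np.ones(len(P))],(P**2).sum(1),rcond=None)[0]; c.append(A[:2]); print(A[:2].round(4),np.sqrt(A[2]+A[:2]@A[:2]).round(4))
d=c[2]-c[0]; y=d/np.linalg.norm(d); x=np.array([y[1],-y[0]]); print('yaw',np.degrees(np.arctan2(x[1],x[0])),np.linalg.norm(d))
h=onz(s,279,156,.114)[:2]; print('handle',h,'station coords',(h-c[1])@x-.045,(h-c[1])@y)
for u,v in [(171,168),(459,165)]:
    p=onz(s,u,v,.034)[:2]; print('stop',(p-c[1])@x-.045,(p-c[1])@y)
print('box',[((onz(s,u,197,.1)[:2]-c[1])@y).round(4) for u in (259,300)])
goto(h[0],h[1],.19,5.6)
E
```

```text
[ 0.542  -0.0843] 0.0293
[ 5.323e-01 -3.000e-04] 0.0296
[0.5229 0.0844] 0.0295
yaw 6.431657328204532 0.16977384640825519
handle [0.66822137 0.05828822] station coords 0.09665038620601092 0.042982671934917185
stop 0.07383862782417515 0.17824317679852517
stop 0.07414352714741601 -0.18106044991895714
box [np.float64(0.0646), np.float64(0.0212)]
shift [41.5 -1.  71.1] turn z 0.2 cur yaw 5.8 tilt 0.05
```

move_arm(commands="20 0 20 0 0 -0.6 1;41 -1 60 0 0 -0.6 1;41 -1 110 0 0 -0.6 1;41 -1 150 0 0 -0.6 1;41 -1 178 0 0 -0.6 1")

```text
t: 3.38
tcp_pos: [0.6665, 0.0558, 0.081]
tool_rot: [0.999, 0.054, -0.002, 0.0]
force: [0.4, -0.8, 0.1]
finger_gap: 1.004
gripper_force: 0.0
```

move_arm(commands="0 0 0 0 0 0 -0.2;0 0 0 0 0 0 -0.6;0 0 0 0 0 0 -1;0 0 0 0 0 0 -1;0 0 0 0 0 0 -1", grip_force=40)

```text
t: 4.0
tcp_pos: [0.6689, 0.0585, 0.0853]
tool_rot: [0.998, 0.055, 0.001, 0.0]
force: [-0.6, -1.3, 5.8]
finger_gap: 0.219
gripper_force: 39.4
```

```bash
cat >> h.py <<'E'
SY=np.radians(6.4); SX=np.array([np.cos(SY),np.sin(SY)]); SYv=np.array([-SX[1],SX[0]]); R2=np.array([.5323,-.0002])
ring=lambda k:R2+(k-2)*.085*SYv
st=lambda x,y:R2+(x+.045)*SX+y*SYv
sc=lambda p:((np.array(p[:2])-R2)@SX-.045,(np.array(p[:2])-R2)@SYv)
E
python3 - <<'E'
from h import *
t=telemetry.sense(); print(t['tcp_pos'],t['finger_gap'],t['force'],t['gripper_force'],sc(t['tcp_pos']))
goto(*st(.095,-.13),.083,6.4)
E
```

```text
[0.66887385 0.05848816 0.08526436] 0.2185850772266194 [-0.58628721 -1.28720838  5.80335314] 39.440372586250305 (np.float64(0.09726462118682257), np.float64(0.043098668915805625))
shift [ -2.1 173.1   2.4] turn z -0.1 cur yaw 6.3 tilt 0.18
```

move_arm(commands="0 15 0 0 0 0 -1;0 40 0 0 0 0 -1;0 70 0 0 0 0 -1;0 100 0 0 0 0 -1;0 120 0 0 0 0 -1")

```text
t: 4.62
tcp_pos: [0.6823, -0.061, 0.0853]
tool_rot: [0.998, 0.055, 0.002, -0.0]
force: [0.5, 3.3, 5.9]
finger_gap: 0.22
gripper_force: 39.5
```

move_arm(commands="0 15 0 0 0 0 -1;0 30 0 0 0 0 -1;0 42 0 0 0 0 -1;0 50 0 0 0 0 -1;0 52 0 0 0 0 -1")

```text
t: 5.25
tcp_pos: [0.6881, -0.1123, 0.0853]
tool_rot: [0.998, 0.055, 0.002, 0.0]
force: [-0.5, 1.5, 6.4]
finger_gap: 0.22
gripper_force: 39.5
```

```bash
python3 - <<'E'
from h import *
t=telemetry.sense(); print(t['tcp_pos'],t['force'],sc(t['tcp_pos']))
E
```

```text
[ 0.6881022  -0.11229183  0.08527203] [-0.45573699  1.4763705   6.35849727] (np.float64(0.09733647557918217), np.float64(-0.1287603715451148))
```

move_arm(commands="0 0.5 0 0 0 0 -1;0 1 0 0 0 0 -1;0 1.5 0 0 0 0 -1;0 2 0 0 0 0 -1;0 2.5 0 0 0 0 -1")

```text
t: 5.88
tcp_pos: [0.6882, -0.113, 0.0853]
tool_rot: [0.998, 0.055, 0.002, -0.001]
force: [-0.4, 5.3, 5.8]
finger_gap: 0.22
gripper_force: 39.6
```

move_arm(commands="0 1 0 0 0 0 -1;0 2 0 0 0 0 -1;0 3 0 0 0 0 -1;0 3 0 0 0 0 -1;0 3 0 0 0 0 -1")

```text
t: 6.5
tcp_pos: [0.6882, -0.113, 0.0853]
tool_rot: [0.998, 0.055, 0.001, -0.003]
force: [-0.5, 11.4, 7.4]
finger_gap: 0.219
gripper_force: 39.8
```

```bash
python3 - <<'E'
from h import *
t=telemetry.sense(); print(t['tcp_pos'],t['force'],sc(t['tcp_pos']),t['q'].round(2))
E
```

```text
[ 0.68817931 -0.1130018   0.08527248] [-0.52166474 11.35296741  7.44287933] (np.float64(0.0973339608550632), np.float64(-0.12947450872720084)) [-0.33  0.79  1.34  0.01  1.01  1.13]
```

The reader is at its stop: it blocks at y=-0.1295 while the force rises. Now I release it and lift.

move_arm(commands="0 -4.5 0 0 0 0 -1;0 -4.5 0 0 0 0 0.6;0 -4.5 0 0 0 0 1;0 -4.5 0 0 0 0 1;0 -4.5 0 0 0 0 1")

```text
t: 7.12
tcp_pos: [0.6867, -0.1135, 0.083]
tool_rot: [0.998, 0.055, -0.0, -0.0]
force: [0.1, -0.4, -0.4]
finger_gap: 1.004
gripper_force: 0.0
```

move_arm(commands="0 0 -20 0 0 0 1;0 0 -60 0 0 0 1;0 0 -90 0 0 0 1;0 0 -100 0 0 0 1;0 0 -100 0 0 0 1")

```text
t: 7.75
tcp_pos: [0.6872, -0.1134, 0.1845]
tool_rot: [0.998, 0.055, 0.001, 0.0]
force: [0.6, 0.1, 0.8]
finger_gap: 0.999
gripper_force: 0.0
```

```bash
python3 - <<'E'
from h import *
goto(.395,-.3255,.14,75)
s=snap('scene')
for o in studs(s): print(o)
s=snap('wrist','w3.png')
g=s['image'].astype(int)
E
```

```text
shift [-313.9  178.6   44.1] turn z -68.7 cur yaw 6.3 tilt 0.11
(np.float64(0.3945), np.float64(-0.3272), np.float64(145.4), np.float64(0.0215), array([ 52., 100.]), array([119., 228.]))
(np.float64(0.4863), np.float64(-0.3672), np.float64(108.7), np.float64(0.0222), array([ 39., 112.]), array([120., 260.]))
(np.float64(0.5768), np.float64(-0.3228), np.float64(-100.2), np.float64(0.0212), array([117.,  45.]), array([153., 276.]))
```

```bash
cat >> h.py <<'E'
def plan(*wps):
    """wps: (x,y,z,yaw) chained from the present pose; prints total shift & turn per leg, in the tool axes at leg start"""
    t=telemetry.sense(); p=t['tcp_pos']; r=R.from_quat(t['tool_rot']).as_matrix(); a=np.degrees(np.arctan2(r[1,0],r[0,0]))
    for x,y,z,w in wps:
        c,s=np.cos(np.radians(a)),np.sin(np.radians(a)); d=(np.array([x,y,z])-p)*1000
        dw=w-a
        q6=np.degrees(np.arctan2(y,x))+90-w
        print('shift %.1f %.1f %.1f turn %.1f'%(c*d[0]+s*d[1],s*d[0]-c*d[1],-d[2],-dw),'|%.0f|'%np.linalg.norm(d),'q6~%.0f'%((q6+180)%360-180))
        p=np.array([x,y,z]);a=w
E
python3 - <<'E'
from h import *
plan((.54,-.22,.18,41),(.395,-.326,.12,75),(.395,-.326,.014,75))
E
```

```text
shift -156.9 90.3 2.1 turn -34.7 |181| q6~27
shift -179.0 -15.1 60.0 turn -34.0 |189| q6~-25
shift 0.0 0.0 106.0 turn 0.0 |106| q6~-25
```

move_arm(commands="-25 15 0 0 0 -6 0.8;-65 37 0 0 0 -14 0.8;-110 63 1 0 0 -23 0.8;-145 83 2 0 0 -31 0.8;-157 90 2 0 0 -34.7 0.8")

```text
t: 8.48
tcp_pos: [0.5377, -0.2206, 0.1796]
tool_rot: [0.937, 0.351, -0.002, -0.002]
force: [-0.2, 0.6, -0.6]
finger_gap: 0.904
gripper_force: 0.0
```

move_arm(commands="-40 -3 5 0 0 -8 0.8;-90 -8 15 0 0 -17 0.8;-135 -11 35 0 0 -26 0.8;-170 -14 55 0 0 -33 0.8;-179 -15 60 0 0 -34 0.8")

```text
t: 9.1
tcp_pos: [0.3934, -0.3259, 0.1192]
tool_rot: [0.794, 0.608, -0.0, -0.003]
force: [-0.1, 1.0, -0.0]
finger_gap: 0.901
gripper_force: 0.0
```

```bash
python3 - <<'E'
from h import *
plan((.395,-.326,.014,75.6))
s=snap('wrist','w3.png')
for o in studs(s): print(o)
E
```

```text
shift 0.3 1.6 105.2 turn -0.7 |105| q6~-25
(np.float64(0.5765), np.float64(-0.3213), np.float64(-99.7), np.float64(0.0216), array([ 43., 253.]), array([539., 153.]))
(np.float64(0.3947), np.float64(-0.3252), np.float64(144.9), np.float64(0.0219), array([187.,  25.]), array([280., 224.]))
(np.float64(0.486), np.float64(-0.3655), np.float64(107.2), np.float64(0.0219), array([254.,  45.]), array([413., 244.]))
```

View pics/w3.png

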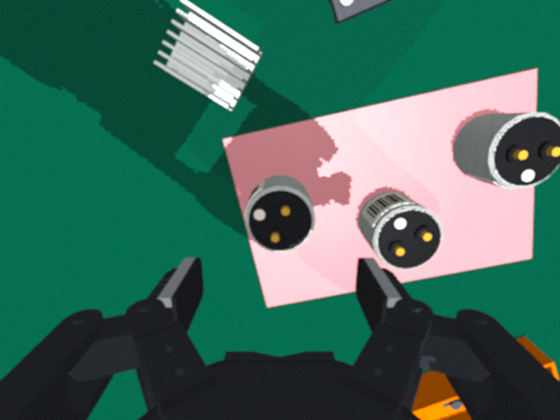

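The wrist view shows A at (280,215) between the fingers, B at (400,235) and C at (530,150), in line with the earlier fixes. Descend and grip.

move_arm(commands="0.5 1.5 25 0 0 -0.7 0.8;0.5 1.5 55 0 0 -0.7 0.8;0.5 1.5 85 0 0 -0.7 0.8;0.5 1.5 100 0 0 -0.7 0.8;0.5 1.5 105 0 0 -0.7 0.8")

```text
t: 9.78
tcp_pos: [0.3979, -0.3255, 0.0157]
tool_rot: [0.789, 0.614, 0.0, -0.0]
force: [1.1, 0.4, 0.4]
finger_gap: 0.898
gripper_force: 0.0
```

move_arm(commands="0 0 0 0 0 0 0.5;0 0 0 0 0 0 0;0 0 0 0 0 0 -0.5;0 0 0 0 0 0 -0.5;0 0 0 0 0 0 -0.5", grip_force=40)

```text
t: 10.4
tcp_pos: [0.3975, -0.3261, 0.0174]
tool_rot: [0.789, 0.614, 0.0, 0.0]
force: [-1.0, 2.3, 6.9]
finger_gap: 0.618
gripper_force: 42.4
```

```bash
python3 - <<'E'
from h import *
t=telemetry.sense(); print(t['tcp_pos'],t['finger_gap'],t['force'],t['gripper_force'])
x,y=ring(1)
plan((.395,-.3255,.12,75.6),(.47,-.20,.12,30),(x,y,.12,-16),(x,y,.06,-62.9),(x,y,.021,-62.9))
E
```

```text
[ 0.39749075 -0.3260894   0.01740586] 0.617743114312324 [-1.0038097   2.26405951  6.87983876] 42.38431995268911
shift -0.0 -2.6 -102.6 turn 0.1 |103| q6~-25
shift 140.2 41.4 -0.0 turn 45.6 |146| q6~37
shift 119.8 -64.0 -0.0 turn 46.0 |136| q6~97
shift 0.0 -0.0 60.0 turn 46.9 |60| q6~144
shift 0.0 -0.0 39.0 turn -0.0 |39| q6~144
```

move_arm(commands="0 0 -10 0 0 0 -0.5;0 0 -30 0 0 0 -0.5;0 0 -60 0 0 0 -0.5;0 0 -90 0 0 0 -0.5;0 -2 -103 0 0 0 -0.5")

```text
t: 11.02
tcp_pos: [0.3963, -0.3266, 0.1213]
tool_rot: [0.789, 0.614, 0.0, 0.002]
force: [0.0, -0.4, -1.3]
finger_gap: 0.62
gripper_force: 42.5
```

move_arm(commands="20 6 0 0 0 8 -0.5;55 16 0 0 0 18 -0.5;90 26 0 0 0 28 -0.5;125 37 0 0 0 38 -0.5;140 41 0 0 0 45.6 -0.5")

```text
t: 11.65
tcp_pos: [0.47, -0.1981, 0.1189]
tool_rot: [0.966, 0.259, -0.0, -0.001]
force: [0.2, 0.5, -2.2]
finger_gap: 0.621
gripper_force: 42.5
```

move_arm(commands="25 -13 0 0 0 10 -0.5;55 -29 0 0 0 20 -0.5;85 -45 0 0 0 30 -0.5;110 -59 0 0 0 40 -0.5;120 -64 0 0 0 46 -0.5")

```text
t: 12.28
tcp_pos: [0.5416, -0.0828, 0.1188]
tool_rot: [0.99, -0.139, -0.0, -0.0]
force: [0.3, -0.2, -1.8]
finger_gap: 0.615
gripper_force: 42.5
```

```bash
python3 - <<'E'
from h import *
t=telemetry.sense(); print(t['tcp_pos'],t['finger_gap'],t['force'])
x,y=ring(1)
plan((x,y,.08,-62.9),(x,y,.024,-62.9))
s=snap('scene')
for o in studs(s): print(o)
E
```

```text
[ 0.54161124 -0.082834    0.11884157] 0.6148742183657204 [ 0.26834703 -0.17737649 -1.83015024]
shift 0.7 1.7 38.8 turn 46.9 |39| q6~144
shift 0.0 -0.0 56.0 turn -0.0 |56| q6~144
(np.float64(0.5771), np.float64(-0.3228), np.float64(-99.9), np.float64(0.0217), array([117.,  45.]), array([153., 276.]))
```

move_arm(commands="0 1 8 0 0 10 -0.5;0 1 16 0 0 20 -0.5;0 1.5 25 0 0 30 -0.5;0.5 1.7 35 0 0 40 -0.5;0.7 1.7 39 0 0 46.9 -0.5")

```text
t: 12.95
tcp_pos: [0.5407, -0.0866, 0.0793]
tool_rot: [0.853, -0.522, -0.001, 0.0]
force: [0.2, -0.8, -1.7]
finger_gap: 0.615
gripper_force: 42.5
```

move_arm(commands="0 0 20 0 0 0 -0.5;0 0 38 0 0 0 -0.5;0 0 48 0 0 0 -0.5;0 0 53 0 0 0 -0.5;0 0 55 0 0 0 -0.5")

```text
t: 13.58
tcp_pos: [0.5417, -0.0864, 0.0253]
tool_rot: [0.854, -0.521, 0.0, -0.0]
force: [-0.7, -0.1, -0.6]
finger_gap: 0.616
gripper_force: 42.5
```

```bash
python3 - <<'E'
from h import *
t=telemetry.sense(); print(t['tcp_pos'],t['finger_gap'],t['force'])
x,y=ring(1)
plan((x,y,.024,-62.9))
s=snap('scene','s2.png')
for o in studs(s): print(o)
E
```

```text
[ 0.5417016  -0.08643813  0.02525767] 0.616025718494517 [-0.66829669 -0.1292488  -0.56909815]
shift -1.5 -0.9 1.3 turn 0.1 |2| q6~144
(np.float64(0.5771), np.float64(-0.3228), np.float64(-99.9), np.float64(0.0217), array([117.,  45.]), array([153., 276.]))
```

View pics/s2.png

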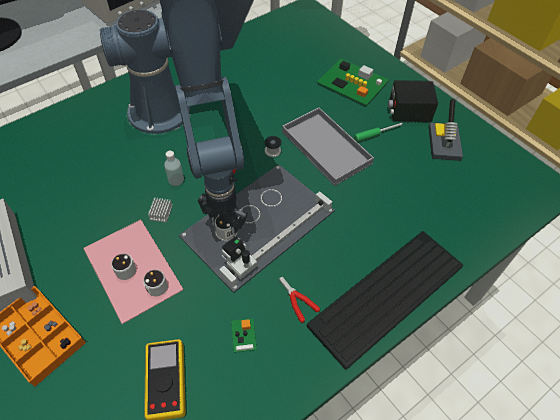

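The scene view shows B still at (122,262) and C at (154,280), so the missing detection came from lighting. The held can is over ring1 at (222,230). Now trim and release.

move_arm(commands="-1.5 -1 1 0 0 0 -0.5;-1.5 -1 1 0 0 0 -0.5;-1.5 -1 1 0 0 0 0.2;-1.5 -1 1 0 0 0 0.7;-1.5 -1 1 0 0 0 0.8")

```text
t: 14.25
tcp_pos: [0.5421, -0.0846, 0.0246]
tool_rot: [0.854, -0.521, 0.0, -0.0]
force: [-0.1, 0.6, -0.0]
finger_gap: 0.897
gripper_force: 0.0
```

move_arm(commands="0 0 -10 0 0 0 0.8;0 0 -40 0 0 0 0.8;0 0 -80 0 0 0 0.8;0 0 -120 0 0 0 0.8;0 0 -130 0 0 0 0.8")

```text
t: 14.88
tcp_pos: [0.5435, -0.085, 0.1576]
tool_rot: [0.854, -0.521, 0.003, -0.001]
force: [-0.4, -0.4, -0.1]
finger_gap: 0.898
gripper_force: 0.0
```

```bash
sed -i 's/st\[i,4\]<4/st[i,4]<3/; s/if w<.35/if w<.25/; s/(r>140)&(g>100)/(r>120)\&(g>80)/;s/r-b>70/r-b>50/' h.py; python3 - <<'E'
from h import *
print(telemetry.sense()['tcp_pos'],'ring1',ring(1))
s=snap('wrist','w4.png'); print('w')
for o in studs(s,.067,.058): print(o)
s=snap('scene');print('ring h')
for o in studs(s,.067,.058): print(o)
print('foam h')
for o in studs(s): print(o)
plan((.51,-.22,.15,-116),(.4863,-.3662,.12,-162.8),(.4863,-.3662,.0155,-162.8))
E
```

```text
[ 0.54345916 -0.0850451   0.15758402] ring1 [ 0.54177486 -0.08467027]
w
(np.float64(0.5432), np.float64(-0.086), np.float64(6.4), np.float64(0.0218), array([190.,  27.]), array([281., 214.]))
ring h
(np.float64(0.4872), np.float64(0.9337), np.float64(159.4), np.float64(0.0144), array([100.,  64.]), array([464.,  63.]))
(np.float64(0.4915), np.float64(0.9173), np.float64(-144.6), np.float64(0.0236), array([90., 61.]), array([462.,  65.]))
(np.float64(0.7477), np.float64(0.8469), np.float64(4.7), np.float64(0.0296), array([84., 79.]), array([511., 116.]))
(np.float64(0.4912), np.float64(-0.3677), np.float64(109.4), np.float64(0.0213), array([ 39., 111.]), array([120., 260.]))
(np.float64(0.5813), np.float64(-0.3238), np.float64(-99.3), np.float64(0.0213), array([117.,  45.]), array([153., 276.]))
foam h
(np.float64(0.4818), np.float64(0.9437), np.float64(159.4), np.float64(0.0145), array([100.,  64.]), array([464.,  63.]))
(np.float64(0.4862), np.float64(0.9272), np.float64(-144.6), np.float64(0.0238), array([90., 64.]), array([462.,  65.]))
(np.float64(0.7443), np.float64(0.8563), np.float64(4.7), np.float64(0.0298), array([84., 79.]), array([511., 116.]))
(np.float64(0.4859), np.float64(-0.3672), np.float64(109.4), np.float64(0.0215), array([ 39., 110.]), array([120., 260.]))
(np.float64(0.5767), np.float64(-0.323), np.float64(-99.3), np.float64(0.0215), array([117.,  43.]), array([153., 276.]))
shift 105.5 90.8 5.7 turn 53.2 |139| q6~-177
shift 141.8 -42.8 30.0 turn 46.8 |151| q6~-144
shift -0.0 0.0 104.5 turn -0.0 |104| q6~-144
```

A stands about 2 mm off ring1's centre with its label at 6.4°, which is good. Now can B.

```bash
python3 - <<'E'
from h import *
plan((.53,-.20,.15,-20),(.4863,-.3660,.12,38))
E
```

```text
shift 96.9 63.8 5.7 turn -42.8 |116| q6~89
shift 15.7 170.9 30.0 turn -58.0 |174| q6~15
```

move_arm(commands="20 13 0 0 0 -8 0.8;45 30 2 0 0 -18 0.8;70 46 4 0 0 -28 0.8;90 60 5 0 0 -37 0.8;97 64 6 0 0 -45 0.8")

```text
t: 15.6
tcp_pos: [0.5281, -0.2011, 0.1463]
tool_rot: [0.988, -0.153, -0.002, -0.001]
force: [-0.3, -0.1, 0.6]
finger_gap: 0.901
gripper_force: 0.0
```

move_arm(commands="4 35 0 0 0 -10 0.8;8 85 5 0 0 -21 0.8;13 130 15 0 0 -32 0.8;16 160 25 0 0 -43 0.8;16 171 30 0 0 -53 0.8")

```text
t: 16.23
tcp_pos: [0.4907, -0.369, 0.1155]
tool_rot: [0.953, 0.304, -0.001, -0.002]
force: [0.7, 0.9, 0.3]
finger_gap: 0.898
gripper_force: 0.0
```

```bash
python3 - <<'E'
from h import *
print(telemetry.sense()['tcp_pos'])
s=snap('wrist','w5.png')
for o in studs(s): print(o)
plan((.4863,-.3660,.0155,38))
E
```

```text
[ 0.49070125 -0.3689921   0.11552622]
(np.float64(0.5767), np.float64(-0.3214), np.float64(-99.2), np.float64(0.022), array([ 83., 254.]), array([296.,  80.]))
(np.float64(0.4865), np.float64(-0.3657), np.float64(107.8), np.float64(0.0219), array([176.,  21.]), array([271., 230.]))
shift -1.2 -5.1 99.6 turn -2.4 |100| q6~15
```

move_arm(commands="-1 -5 20 0 0 -2.4 0.8;-1 -5 50 0 0 -2.4 0.8;-1 -5 80 0 0 -2.4 0.8;-1 -5 95 0 0 -2.4 0.8;-1 -5 100 0 0 -2.4 0.8")

```text
t: 16.9
tcp_pos: [0.4881, -0.3633, 0.0169]
tool_rot: [0.947, 0.322, -0.001, -0.001]
force: [-1.0, 0.4, -0.0]
finger_gap: 0.9
gripper_force: 0.0
```

move_arm(commands="0 0 0 0 0 0 0.5;0 0 0 0 0 0 0;0 0 0 0 0 0 -0.5;0 0 0 0 0 0 -0.5;0 0 0 0 0 0 -0.5")

```text
t: 17.52
tcp_pos: [0.4892, -0.3646, 0.0195]
tool_rot: [0.947, 0.322, 0.0, 0.001]
force: [-0.8, 0.5, 5.6]
finger_gap: 0.619
gripper_force: 42.9
```

```bash
python3 - <<'E'
from h import *
t=telemetry.sense(); print(t['tcp_pos'],t['finger_gap'],t['force'],t['gripper_force'])
x,y=ring(2)
plan((.4863,-.3660,.12,38),(.45,-.23,.13,-6),(.47,-.08,.13,-45),(x,y,.08,-63.4),(x,y,.024,-63.4))
E
```

```text
[ 0.48917037 -0.36464064  0.01949775] 0.6189503106281496 [-0.76593286  0.46596932  5.55490405] 42.87571520078927
shift -3.1 -0.7 -100.5 turn -0.4 |101| q6~15
shift 55.1 -129.5 -10.0 turn 44.0 |141| q6~69
shift 4.2 -151.3 -0.0 turn 39.0 |151| q6~125
shift -12.4 -100.5 50.0 turn 18.4 |113| q6~153
shift 0.0 -0.0 56.0 turn -0.0 |56| q6~153
```

move_arm(commands="0 0 -10 0 0 0 -0.5;0 0 -30 0 0 0 -0.5;0 0 -60 0 0 0 -0.5;0 0 -90 0 0 0 -0.5;0 0 -103 0 0 0 -0.5")

```text
t: 18.15
tcp_pos: [0.4895, -0.3652, 0.1241]
tool_rot: [0.947, 0.322, 0.001, 0.002]
force: [0.2, 0.3, -3.2]
finger_gap: 0.619
gripper_force: 42.7
```

move_arm(commands="8 -20 -2 0 0 8 -0.5;22 -52 -4 0 0 18 -0.5;38 -90 -7 0 0 28 -0.5;50 -120 -10 0 0 38 -0.5;55 -129 -10 0 0 44 -0.5")

```text
t: 18.77
tcp_pos: [0.4519, -0.2258, 0.1314]
tool_rot: [0.998, -0.057, -0.001, -0.001]
force: [-0.4, -0.5, -2.5]
finger_gap: 0.623
gripper_force: 42.7
```

move_arm(commands="1 -25 0 0 0 8 -0.5;2 -60 0 0 0 17 -0.5;3 -100 0 0 0 26 -0.5;4 -135 0 0 0 34 -0.5;4 -151 0 0 0 39 -0.5")

```text
t: 19.4
tcp_pos: [0.4738, -0.0769, 0.1313]
tool_rot: [0.922, -0.387, -0.001, -0.0]
force: [0.3, -0.3, -2.8]
finger_gap: 0.619
gripper_force: 42.7
```

```bash
python3 - <<'E'
from h import *
t=telemetry.sense(); print(t['tcp_pos'],t['finger_gap'],t['force'])
x,y=ring(2)+[.0013,-.0027]
plan((x,y,.08,-63.8),(x,y,.0262,-63.8))
E
```

```text
[ 0.47379185 -0.07689689  0.13132585] 0.6189351755597382 [ 0.31977641 -0.25396175 -2.82139891]
shift -10.8 -94.5 51.3 turn 18.3 |108| q6~153
shift 0.0 -0.0 53.8 turn -0.0 |54| q6~153
```

move_arm(commands="-2 -20 0 0 0 6 -0.5;-5 -50 0 0 0 12 -0.5;-9 -80 10 0 0 18.3 -0.5;-11 -94 35 0 0 18.3 -0.5;-11 -94.5 51 0 0 18.3 -0.5")

```text
t: 20.02
tcp_pos: [0.5338, -0.0039, 0.0794]
tool_rot: [0.85, -0.527, -0.0, 0.0]
force: [-0.5, -0.5, -2.0]
finger_gap: 0.618
gripper_force: 42.7
```

move_arm(commands="0 0 20 0 0 0 -0.5;0 0 38 0 0 0 -0.5;0 0 47 0 0 0 -0.5;0 0 51 0 0 0 -0.5;0 0 52 0 0 0 -0.5")

```text
t: 20.65
tcp_pos: [0.534, -0.005, 0.0285]
tool_rot: [0.849, -0.528, 0.0, -0.0]
force: [0.7, -0.6, -1.6]
finger_gap: 0.619
gripper_force: 42.7
```

```bash
python3 - <<'E'
from h import *
t=telemetry.sense(); print(t['tcp_pos'],t['finger_gap'],t['force'])
x,y=ring(2)+[.0013,-.0027]
plan((x,y,.0258,-63.8))
E
```

```text
[ 0.53400473 -0.00495813  0.0285026 ] 0.6187137088396326 [ 0.68329955 -0.62803461 -1.59875715]
shift -2.0 -0.5 2.7 turn 0.1 |3| q6~153
```

move_arm(commands="-2 -0.5 2.5 0 0 0 -0.5;-2 -0.5 2.5 0 0 0 -0.5;-2 -0.5 2.5 0 0 0 0.2;-2 -0.5 2.5 0 0 0 0.7;-2 -0.5 2.5 0 0 0 0.8")

```text
t: 21.28
tcp_pos: [0.5338, -0.0027, 0.0262]
tool_rot: [0.849, -0.528, 0.0, -0.0]
force: [0.2, 0.1, -0.0]
finger_gap: 0.897
gripper_force: 0.0
```

move_arm(commands="0 0 -10 0 0 0 0.8;0 0 -40 0 0 0 0.8;0 0 -80 0 0 0 0.8;0 0 -120 0 0 0 0.8;0 0 -130 0 0 0 0.8")

```text
t: 21.9
tcp_pos: [0.5351, -0.003, 0.159]
tool_rot: [0.849, -0.528, 0.003, -0.001]
force: [-0.2, -0.3, -0.0]
finger_gap: 0.904
gripper_force: 0.0
```

```bash
python3 - <<'E'
from h import *
print(telemetry.sense()['tcp_pos'],'rings',ring(1),ring(2))
s=snap('wrist','w6.png')
for o in studs(s,.067,.058): print(o)
print('foam');s=snap('scene')
for o in studs(s): print(o)
plan((.55,-.17,.15,-30),(.5768,-.3215,.12,-9.6))
E
```

```text
[ 0.53509665 -0.00296041  0.15904487] rings [ 0.54177486 -0.08467027] [ 5.323e-01 -2.000e-04]
(np.float64(0.5435), np.float64(-0.0838), np.float64(8.7), np.float64(0.0199), array([255.,  94.]), array([318., 118.]))
(np.float64(0.5332), np.float64(-0.0009), np.float64(6.4), np.float64(0.0218), array([222.,  34.]), array([281., 217.]))
foam
(np.float64(0.5082), np.float64(0.8882), np.float64(150.6), np.float64(0.0141), array([79., 87.]), array([459.,  73.]))
(np.float64(0.5385), np.float64(-0.0855), np.float64(6.0), np.float64(0.0216), array([34., 96.]), array([224., 219.]))
(np.float64(0.5767), np.float64(-0.323), np.float64(-99.3), np.float64(0.0215), array([118.,  44.]), array([153., 276.]))
shift 157.0 59.8 7.2 turn -33.7 |168| q6~103
shift 99.0 117.8 30.0 turn -20.4 |157| q6~70
```

B is good too, at 1 mm and 6.4°. Now can C.

move_arm(commands="25 10 0 0 0 -6 0.8;65 25 2 0 0 -14 0.8;110 42 4 0 0 -22 0.8;145 55 6 0 0 -30 0.8;157 60 7 0 0 -33.7 0.8")

```text
t: 22.62
tcp_pos: [0.5485, -0.1721, 0.1467]
tool_rot: [0.966, -0.259, -0.001, -0.0]
force: [0.0, 0.1, -0.3]
finger_gap: 0.898
gripper_force: 0.0
```

move_arm(commands="20 24 2 0 0 -5 0.8;45 54 8 0 0 -10 0.8;70 84 18 0 0 -15 0.8;92 110 27 0 0 -20 0.8;99 118 30 0 0 -20.4 0.8")

```text
t: 23.25
tcp_pos: [0.5749, -0.3229, 0.1161]
tool_rot: [0.996, -0.085, -0.002, -0.001]
force: [-0.9, 0.5, -0.5]
finger_gap: 0.901
gripper_force: 0.0
```

```bash
python3 - <<'E'
from h import *
print(telemetry.sense()['tcp_pos'])
s=snap('wrist','w7.png')
for o in studs(s): print(o)
plan((.5767,-.3215,.0165,-9.6))
E
```

```text
[ 0.57489896 -0.32286328  0.11612073]
(np.float64(0.5773), np.float64(-0.3216), np.float64(-99.2), np.float64(0.0219), array([ 27., 190.]), array([276., 225.]))
(np.float64(0.5232), np.float64(-0.3739), np.float64(82.4), np.float64(0.0193), array([214.,  83.]), array([356., 280.]))
shift 1.3 -1.9 99.8 turn -0.2 |100| q6~70
```

move_arm(commands="1 -2 20 0 0 0 0.8;1 -2 50 0 0 0 0.8;1 -2 80 0 0 0 0.8;1 -2 95 0 0 0 0.8;1 -2 99 0 0 0 0.8")

```text
t: 23.92
tcp_pos: [0.5766, -0.3182, 0.0185]
tool_rot: [0.997, -0.083, -0.001, -0.001]
force: [0.5, -0.1, 0.2]
finger_gap: 0.898
gripper_force: 0.0
```

move_arm(commands="0 0 0 0 0 0 0.5;0 0 0 0 0 0 0;0 0 0 0 0 0 -0.5;0 0 0 0 0 0 -0.5;0 0 0 0 0 0 -0.5")

```text
t: 24.55
tcp_pos: [0.5782, -0.3205, 0.0213]
tool_rot: [0.996, -0.084, 0.001, 0.001]
force: [1.0, 0.6, 6.7]
finger_gap: 0.616
gripper_force: 42.9
```

```bash
python3 - <<'E'
from h import *
t=telemetry.sense(); print(t['tcp_pos'],t['finger_gap'],t['force'],t['gripper_force'])
x,y=ring(3)
plan((.5767,-.3215,.13,-9.6),(.50,-.19,.16,30),(.46,-.02,.16,70),(x,y,.16,96.1),(x,y,.0265,96.1))
E
```

```text
[ 0.57818348 -0.32045981  0.0213278 ] 0.6155198096791903 [1.01841419 0.56034359 6.66241723] 42.858106372877955
shift -1.3 1.3 -108.7 turn -0.0 |109| q6~70
shift -97.6 -116.9 -30.0 turn -39.6 |155| q6~39
shift 50.4 -167.2 -0.0 turn -40.0 |175| q6~18
shift 119.5 23.4 -0.0 turn -26.1 |122| q6~3
shift 0.0 0.0 133.5 turn -0.0 |134| q6~3
```

move_arm(commands="0 0 -10 0 0 0 -0.5;0 0 -30 0 0 0 -0.5;0 0 -60 0 0 0 -0.5;0 0 -90 0 0 0 -0.5;-1 1 -109 0 0 0 -0.5")

```text
t: 25.18
tcp_pos: [0.5767, -0.3211, 0.1314]
tool_rot: [0.996, -0.084, 0.001, 0.001]
force: [-0.1, 1.1, -2.8]
finger_gap: 0.619
gripper_force: 42.5
```

move_arm(commands="-15 -18 -8 0 0 -7 -0.5;-40 -47 -18 0 0 -16 -0.5;-65 -78 -25 0 0 -25 -0.5;-90 -108 -30 0 0 -34 -0.5;-98 -117 -30 0 0 -39.6 -0.5")

```text
t: 25.8
tcp_pos: [0.4969, -0.1864, 0.1594]
tool_rot: [0.965, 0.261, -0.001, -0.001]
force: [0.4, 0.1, -1.7]
finger_gap: 0.617
gripper_force: 42.5
```

move_arm(commands="8 -25 0 0 0 -7 -0.5;20 -65 0 0 0 -16 -0.5;33 -110 0 0 0 -26 -0.5;46 -152 0 0 0 -35 -0.5;50 -167 0 0 0 -40 -0.5")

```text
t: 26.42
tcp_pos: [0.457, -0.017, 0.1591]
tool_rot: [0.818, 0.576, -0.001, -0.001]
force: [-0.1, -0.6, -2.3]
finger_gap: 0.62
gripper_force: 42.6
```

move_arm(commands="20 4 0 0 0 -6 -0.5;50 10 0 0 0 -13 -0.5;85 17 0 0 0 -20 -0.5;112 22 0 0 0 -26 -0.5;119 23 0 0 0 -26 -0.5")

```text
t: 27.05
tcp_pos: [0.5217, 0.0857, 0.1592]
tool_rot: [0.669, 0.744, 0.0, 0.0]
force: [0.3, 0.1, -2.0]
finger_gap: 0.618
gripper_force: 42.6
```

```bash
python3 - <<'E'
from h import *
t=telemetry.sense(); print(t['tcp_pos'],t['finger_gap'],t['force'])
x,y=ring(3)
plan((x,y,.028,96.1))
E
```

```text
[0.52174991 0.08566737 0.15919272] 0.6184158418715543 [ 0.34250666  0.05933071 -2.01702165]
shift -1.5 0.9 131.2 turn -0.0 |131| q6~3
```

move_arm(commands="-1.5 1 30 0 0 0 -0.5;-1.5 1 70 0 0 0 -0.5;-1.5 1 105 0 0 0 -0.5;-1.5 1 125 0 0 0 -0.5;-1.5 1 130 0 0 0 -0.5")

```text
t: 27.68
tcp_pos: [0.521, 0.0826, 0.0278]
tool_rot: [0.67, 0.743, -0.001, -0.001]
force: [-0.4, 0.4, -2.1]
finger_gap: 0.615
gripper_force: 42.6
```

move_arm(commands="0 0 0 0 0 0 -0.5;0 0 1 0 0 0 -0.5;0 0 1 0 0 0 0.2;0 0 1 0 0 0 0.7;0 0 1 0 0 0 0.8")

```text
t: 28.3
tcp_pos: [0.5227, 0.0832, 0.0283]
tool_rot: [0.669, 0.743, 0.0, 0.0]
force: [0.3, -0.3, 0.4]
finger_gap: 0.901
gripper_force: 0.0
```

move_arm(commands="0 0 -10 0 0 0 0.8;0 0 -40 0 0 0 0.8;0 0 -80 0 0 0 0.8;0 0 -120 0 0 0 0.8;0 0 -130 0 0 0 0.8")

```text
t: 28.92
tcp_pos: [0.5239, 0.0832, 0.161]
tool_rot: [0.669, 0.743, 0.002, 0.002]
force: [0.8, 0.3, 0.2]
finger_gap: 0.899
gripper_force: 0.0
```

```bash
python3 - <<'E'
from h import *
print(telemetry.sense()['tcp_pos'],'rings',ring(1),ring(2),ring(3))
s=snap('wrist','w8.png')
for o in studs(s,.067,.058): print(o)
print('scene');s=snap('scene','s3.png')
for o in studs(s,.067,.058): print(o)
print('side');s=snap('side')
for o in studs(s,.067,.058): print(o)
# to handle: waypoints
plan((.60,.02,.20,50),(*st(.0973,-.1295),.20,6.4),(*st(.0965,-.1295),.083,6.4))
E
```

```text
[0.52391024 0.08318728 0.160999  ] rings [ 0.54177486 -0.08467027] [ 5.323e-01 -2.000e-04] [0.52282514 0.08427027]
(np.float64(0.5235), np.float64(0.082), np.float64(6.2), np.float64(0.0215), array([ 34., 223.]), array([277., 212.]))
(np.float64(0.5328), np.float64(0.0018), np.float64(6.4), np.float64(0.0216), array([ 60., 255.]), array([278., 297.]))
scene
(np.float64(0.3979), np.float64(0.832), np.float64(-84.3), np.float64(0.031), array([118.,  91.]), array([424.,  61.]))
(np.float64(0.8851), np.float64(0.8025), np.float64(89.8), np.float64(0.0296), array([117., 119.]), array([539., 149.]))
(np.float64(0.5342), np.float64(-0.003), np.float64(6.6), np.float64(0.0219), array([35., 94.]), array([248., 202.]))
(np.float64(0.5433), np.float64(-0.0877), np.float64(6.8), np.float64(0.0221), array([ 38., 102.]), array([224., 219.]))
side
(np.float64(0.5366), np.float64(-0.7), np.float64(-134.0), np.float64(0.0294), array([37., 84.]), array([351., 108.]))
(np.float64(0.5401), np.float64(-0.0806), np.float64(4.8), np.float64(0.0234), array([124.,  75.]), array([317., 194.]))
(np.float64(0.5216), np.float64(0.0856), np.float64(6.7), np.float64(0.0231), array([84., 38.]), array([310., 232.]))
shift -71.0 71.0 -42.1 turn 46.0 |109| q6~42
shift -45.2 153.0 -0.0 turn 43.6 |160| q6~74
shift -0.8 0.0 117.0 turn -0.0 |117| q6~74
```

View pics/s3.png

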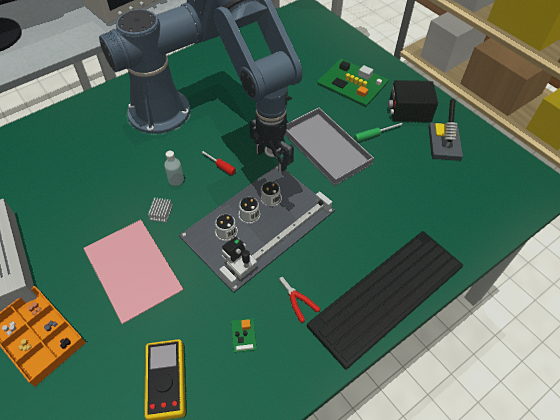

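The three cans stand in the rings at (227,227), (248,208) and (270,192), labels towards the rail and the reader home at (240,255). Now to the handle.

move_arm(commands="-10 10 -15 0 0 7 1;-28 28 -30 0 0 16 1;-48 48 -42 0 0 26 1;-66 66 -42 0 0 36 1;-71 71 -42 0 0 46 1")

```text
t: 29.7
tcp_pos: [0.6007, 0.0188, 0.1977]
tool_rot: [0.908, 0.419, -0.001, -0.001]
force: [0.1, 0.1, -0.6]
finger_gap: 1.0
gripper_force: 0.0
```

move_arm(commands="-8 27 0 0 0 8 1;-20 67 0 0 0 18 1;-33 110 0 0 0 28 1;-43 145 0 0 0 38 1;-45 153 0 0 0 43.6 1")

```text
t: 30.32
tcp_pos: [0.6887, -0.1153, 0.1967]
tool_rot: [0.999, 0.053, -0.002, -0.0]
force: [0.5, 0.0, 0.6]
finger_gap: 0.997
gripper_force: 0.0
```

```bash
python3 - <<'E'
from h import *
plan((*st(.0965,-.1295),.083,6.4))
S=snap('scene')
for o in studs(S,.067,.058): 
    if o[1]<.5: print(o)
E
```

```text
shift -1.1 -2.3 113.7 turn -0.4 |114| q6~74
(np.float64(0.5244), np.float64(0.0776), np.float64(6.4), np.float64(0.021), array([38., 95.]), array([270., 186.]))
```

move_arm(commands="-1 -2 25 0 0 -0.4 1;-1 -2 60 0 0 -0.4 1;-1 -2 90 0 0 -0.4 1;-1 -2 108 0 0 -0.4 1;-1 -2 114 0 0 -0.4 1")

```text
t: 31.0
tcp_pos: [0.6862, -0.1103, 0.0836]
tool_rot: [0.998, 0.06, -0.002, -0.001]
force: [-0.3, 0.2, 0.1]
finger_gap: 1.0
gripper_force: 0.0
```

move_arm(commands="0 0 0 0 0 0 -0.2;0 0 0 0 0 0 -0.6;0 0 0 0 0 0 -1;0 0 0 0 0 0 -1;0 0 0 0 0 0 -1", grip_force=40)

```text
t: 31.62
tcp_pos: [0.688, -0.1113, 0.087]
tool_rot: [0.998, 0.059, 0.001, 0.0]
force: [-0.5, 0.5, 4.6]
finger_gap: 0.218
gripper_force: 39.2
```

```bash
python3 - <<'E'
from h import *
t=telemetry.sense(); print(t['tcp_pos'],t['finger_gap'],t['force'],sc(t['tcp_pos']))
for n in('scene','side'):
  S=snap(n,n+'4.png'); print(n)
  for o in studs(S,.067,.058): 
    if abs(o[1])<.5: print(o)
a=cv2.imread('pics/scene4.png')[150:290,170:340];b=cv2.imread('pics/side4.png')[150:290,230:400]
cv2.imwrite('pics/c4.png',cv2.resize(np.hstack([a,b]),None,fx=2.3,fy=2.3,interpolation=2))
plan((*st(.0973,.1305),.0845,6.4))
E
```

```text
[ 0.68800195 -0.11128926  0.08701401] 0.21832699142175055 [-0.50164235  0.5191195   4.639723  ] (np.float64(0.09734860583003256), np.float64(-0.12775287097001373))
scene
side
(np.float64(0.54), np.float64(-0.08), np.float64(7.4), np.float64(0.0252), array([74., 65.]), array([317., 194.]))
(np.float64(0.7742), np.float64(0.0151), np.float64(-144.0), np.float64(0.0295), array([ 33., 181.]), array([223., 198.]))
(np.float64(0.5301), np.float64(0.004), np.float64(5.6), np.float64(0.0219), array([72., 41.]), array([314., 212.]))
(np.float64(0.5216), np.float64(0.0844), np.float64(5.9), np.float64(0.0217), array([125.,  50.]), array([310., 232.]))
shift 1.8 -258.3 2.5 turn 0.4 |258| q6~96
```

View pics/c4.png

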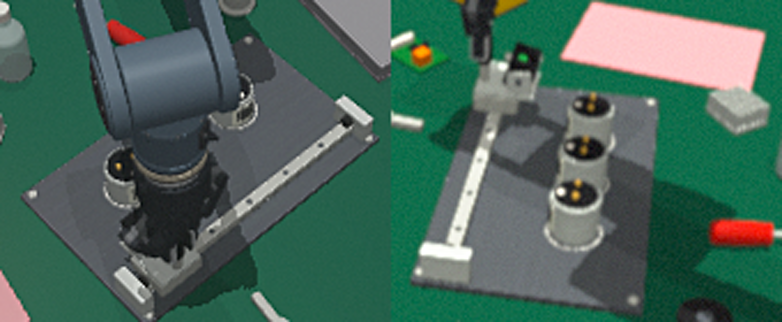

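All three cans are centred in their rings in the side view. First I press the reader home once more, then slide slowly.

move_arm(commands="0 1 0 0 0 0 -1;0 2 0 0 0 0 -1;0 3 0 0 0 0 -1;0 3.5 0 0 0 0 -1;0 3.5 0 0 0 0 -1")

```text
t: 32.35
tcp_pos: [0.6881, -0.1129, 0.087]
tool_rot: [0.998, 0.059, 0.001, -0.001]
force: [-1.1, 3.4, 6.2]
finger_gap: 0.22
gripper_force: 39.6
```

move_arm(commands="0 -6 0 0 0 0 -1;0 -14 0 0 0 0 -1;0 -24 0 0 0 0 -1;0 -36 0 0 0 0 -1;0 -48 0 0 0 0 -1")

```text
t: 32.98
tcp_pos: [0.6831, -0.0677, 0.087]
tool_rot: [0.998, 0.059, 0.001, 0.001]
force: [-1.0, -1.9, 4.7]
finger_gap: 0.218
gripper_force: 39.4
```

move_arm(commands="0 -12 0 0 0 0 -1;0 -24 0 0 0 0 -1;0 -36 0 0 0 0 -1;0 -48 0 0 0 0 -1;0 -60 0 0 0 0 -1")

```text
t: 33.6
tcp_pos: [0.6763, -0.0078, 0.087]
tool_rot: [0.998, 0.059, 0.002, 0.001]
force: [0.4, -2.2, 5.4]
finger_gap: 0.215
gripper_force: 39.4
```

```bash
python3 - <<'E'
from h import *
t=telemetry.sense(); print(t['tcp_pos'],t['finger_gap'],t['force'],sc(t['tcp_pos']))
S=snap('side')
for o in studs(S,.067,.058): 
    if abs(o[1])<.5: print(o)
plan((*st(.0973,.1305),.0845,6.4))
E
```

```text
[ 0.6763258  -0.00784354  0.0870262 ] 0.21504879544483638 [ 0.41743008 -2.21731043  5.38360647] (np.float64(0.09727620115264689), np.float64(-0.023650304103778115))
(np.float64(0.54), np.float64(-0.0813), np.float64(7.0), np.float64(0.0247), array([115.,  70.]), array([317., 194.]))
(np.float64(0.5305), np.float64(0.0039), np.float64(7.7), np.float64(0.0222), array([85., 45.]), array([314., 212.]))
(np.float64(0.5218), np.float64(0.0853), np.float64(5.6), np.float64(0.0224), array([84., 38.]), array([310., 232.]))
shift 1.2 -152.1 2.5 turn 0.4 |152| q6~96
```

move_arm(commands="0 -12 0 0 0 0 -1;0 -24 0 0 0 0 -1;0 -36 0 0 0 0 -1;0 -48 0 0 0 0 -1;0 -60 0 0 0 0 -1")

```text
t: 34.28
tcp_pos: [0.6696, 0.052, 0.087]
tool_rot: [0.998, 0.059, 0.002, 0.001]
force: [0.2, -2.0, 5.6]
finger_gap: 0.217
gripper_force: 39.4
```

move_arm(commands="0 -12 0 0 0 0 -1;0 -24 0 0 0 0 -1;0 -36 0 0 0 0 -1;0 -48 0 0 0 0 -1;0 -60 0 0 0 0 -1")

```text
t: 34.9
tcp_pos: [0.6628, 0.1119, 0.087]
tool_rot: [0.998, 0.059, 0.002, 0.001]
force: [2.5, -1.9, 5.2]
finger_gap: 0.218
gripper_force: 39.4
```

move_arm(commands="0 -9 0 0 0 0 -1;0 -17 0 0 0 0 -1;0 -24 0 0 0 0 -1;0 -29 0 0 0 0 -1;0 -31 0 0 0 0 -1")

```text
t: 35.52
tcp_pos: [0.6593, 0.1429, 0.087]
tool_rot: [0.998, 0.059, 0.003, 0.0]
force: [2.6, -3.1, 4.6]
finger_gap: 0.219
gripper_force: 39.4
```

move_arm(commands="0 -1 0 0 0 0 -1;0 -2 0 0 0 0 -1;0 -3 0 0 0 0 -1;0 -4 0 0 0 0 -1;0 -4.5 0 0 0 0 -1")

```text
t: 36.15
tcp_pos: [0.659, 0.1456, 0.087]
tool_rot: [0.998, 0.06, 0.003, 0.001]
force: [3.3, -7.0, 4.4]
finger_gap: 0.216
gripper_force: 39.5
```

```bash
python3 - <<'E'
from h import *
t=telemetry.sense(); print(t['tcp_pos'],t['finger_gap'],t['force'],sc(t['tcp_pos']))
for n in ('side','scene'):
  S=snap(n,n+'5.png'); print(n)
  for o in studs(S,.067,.058): 
    if abs(o[1])<.5: print(o)
E
```

```text
[0.65900431 0.14555551 0.08701572] 0.21644756938999923 [ 3.30056388 -6.98048274  4.40926331] (np.float64(0.0971618919480033), np.float64(0.13072355204949274))
side
(np.float64(0.5216), np.float64(0.0844), np.float64(5.9), np.float64(0.0217), array([117.,  50.]), array([310., 232.]))
scene
(np.float64(0.5242), np.float64(0.0773), np.float64(5.1), np.float64(0.0215), array([38., 90.]), array([270., 186.]))
(np.float64(0.5342), np.float64(-0.003), np.float64(6.6), np.float64(0.0219), array([37., 97.]), array([248., 202.]))
(np.float64(0.5433), np.float64(-0.0877), np.float64(6.8), np.float64(0.0221), array([ 38., 103.]), array([224., 219.]))
```

```bash
python3 - <<'E'
import cv2,numpy as np
a=cv2.imread('pics/scene5.png')[150:290,170:340];b=cv2.imread('pics/side5.png')[150:290,230:400]
cv2.imwrite('pics/c5.png',cv2.resize(np.hstack([a,b]),None,fx=2.3,fy=2.3,interpolation=2))
E
```

```text
(no output)
```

View pics/c5.png

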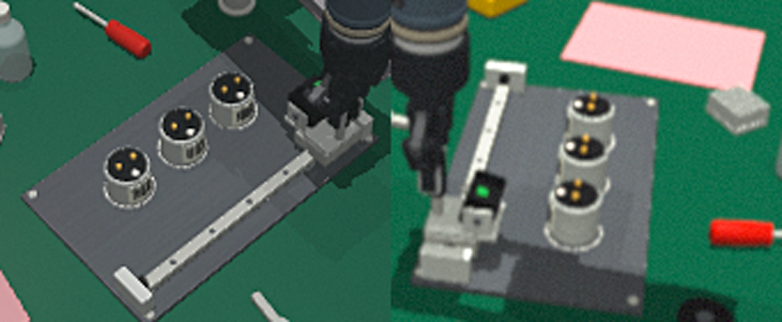

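move_arm(commands="0 3.5 0 0 0 0 -1;0 3.5 0 0 0 0 -1;0 3.5 0 0 0 0 -1;0 3.5 0 0 0 0 -1;0 3.5 0 0 0 0 -1")

```text
t: 36.88
tcp_pos: [0.6592, 0.1442, 0.087]
tool_rot: [0.998, 0.059, 0.003, -0.0]
force: [3.0, -0.1, 5.3]
finger_gap: 0.218
gripper_force: 39.5
```

The scan is done: the reader sits at the far stop (scene crop (330,110), side crop (455,220)), and the three cans stand unmoved in their rings. I release the handle and move the cans to the tray, starting with C.

move_arm(commands="0 0 0 0 0 0 0.4;0 0 0 0 0 0 1;0 0 0 0 0 0 1;0 0 -15 0 0 0 1;0 0 -45 0 0 0 1")

```text
t: 37.5
tcp_pos: [0.656, 0.1437, 0.1305]
tool_rot: [0.998, 0.059, -0.002, -0.0]
force: [0.1, -0.4, 0.5]
finger_gap: 1.001
gripper_force: 0.0
```

move_arm(commands="0 0 -20 0 0 0 1;0 0 -50 0 0 0 1;0 0 -75 0 0 0 1;0 0 -80 0 0 0 1;0 0 -80 0 0 0 1")

```text
t: 38.12
tcp_pos: [0.6568, 0.1438, 0.2111]
tool_rot: [0.998, 0.059, 0.0, -0.0]
force: [0.2, 0.1, -1.0]
finger_gap: 0.997
gripper_force: 0.0
```

```bash
python3 - <<'E'
from h import *
t=telemetry.sense(); print(t['tcp_pos'])
plan((.59,.11,.19,52),(.5232,.082,.15,96.4),(.5232,.082,.024,96.4))
S=snap('scene')
print(np.round([sc(onz(S,u,v,.1)) for u,v in [(0,0)]],2))
E
```

```text
[0.65680775 0.14376169 0.21108007]
shift -70.3 25.6 21.1 turn -45.2 |78| q6~49
shift -63.2 -35.4 40.0 turn -44.4 |83| q6~3
shift 0.0 0.0 126.0 turn -0.0 |126| q6~3
[[-1.38 -0.08]]
```

move_arm(commands="-10 4 0 0 0 -8 0.8;-28 10 5 0 0 -17 0.8;-48 17 12 0 0 -27 0.8;-65 24 20 0 0 -36 0.8;-70 26 21 0 0 -45 0.8")

```text
t: 38.8
tcp_pos: [0.5879, 0.1092, 0.1876]
tool_rot: [0.899, 0.439, -0.003, -0.001]
force: [0.3, -0.0, 0.1]
finger_gap: 0.901
gripper_force: 0.0
```

move_arm(commands="-10 -6 4 0 0 -8 0.8;-28 -15 14 0 0 -17 0.8;-46 -25 26 0 0 -27 0.8;-60 -33 38 0 0 -36 0.8;-63 -35 40 0 0 -44.4 0.8")

```text
t: 39.42
tcp_pos: [0.5211, 0.0816, 0.1477]
tool_rot: [0.666, 0.746, -0.002, -0.002]
force: [-0.8, 0.0, 0.3]
finger_gap: 0.896
gripper_force: 0.0
```

```bash
python3 - <<'E'
from h import *
t=telemetry.sense(); print(t['tcp_pos'])
S=snap('wrist')
for o in studs(S,.067,.058): print(o)
plan((.5232,.082,.025,96.4))
E
```

```text
[0.52109427 0.08157918 0.14766345]
(np.float64(0.5235), np.float64(0.082), np.float64(6.1), np.float64(0.0218), array([ 35., 227.]), array([282., 216.]))
(np.float64(0.5327), np.float64(0.0021), np.float64(6.4), np.float64(0.0218), array([ 60., 251.]), array([282., 304.]))
shift 0.2 1.9 122.8 turn 0.2 |123| q6~3
```

move_arm(commands="0 2 25 0 0 0 0.8;0 2 60 0 0 0 0.8;0 2 95 0 0 0 0.8;0 2 117 0 0 0 0.8;0 2 123 0 0 0 0.8")

```text
t: 40.1
tcp_pos: [0.5247, 0.0821, 0.0248]
tool_rot: [0.668, 0.744, -0.001, -0.002]
force: [0.6, 0.2, -0.4]
finger_gap: 0.897
gripper_force: 0.0
```

move_arm(commands="0 0 0 0 0 0 0.5;0 0 0 0 0 0 0;0 0 0 0 0 0 -0.5;0 0 0 0 0 0 -0.5;0 0 0 0 0 0 -0.5")

```text
t: 40.72
tcp_pos: [0.5264, 0.082, 0.0277]
tool_rot: [0.668, 0.744, 0.0, 0.0]
force: [-1.0, 0.4, 6.1]
finger_gap: 0.615
gripper_force: 42.9
```

move_arm(commands="0 0 -10 0 0 0 -0.5;0 0 -35 0 0 0 -0.5;0 0 -70 0 0 0 -0.5;0 0 -105 0 0 0 -0.5;0 0 -115 0 0 0 -0.5")

```text
t: 41.35
tcp_pos: [0.5276, 0.082, 0.144]
tool_rot: [0.668, 0.744, 0.002, 0.002]
force: [1.0, 0.6, -2.3]
finger_gap: 0.621
gripper_force: 42.8
```

```bash
python3 - <<'E'
from h import *
t=telemetry.sense(); print(t['tcp_pos'],t['finger_gap'],t['force'])
plan((.52,.21,.14,136),(.545,.343,.10,178),(.545,.343,.024,178))
E
```

```text
[0.52761688 0.08195194 0.14404972] 0.6208066133073579 [ 1.04976913  0.55327    -2.33683563]
shift 128.1 6.3 4.0 turn -39.8 |128| q6~-24
shift 74.4 113.0 40.0 turn -42.0 |141| q6~-56
shift 0.0 0.0 76.0 turn 0.0 |76| q6~-56
```

move_arm(commands="18 1 0 0 0 -7 -0.5;48 2 0 0 0 -16 -0.5;85 4 2 0 0 -25 -0.5;118 6 4 0 0 -34 -0.5;128 6 4 0 0 -39.8 -0.5")

```text
t: 41.98
tcp_pos: [0.5171, 0.2116, 0.1365]
tool_rot: [0.372, 0.928, -0.0, -0.001]
force: [-0.1, -0.1, -2.1]
finger_gap: 0.615
gripper_force: 42.7
```

move_arm(commands="11 17 3 0 0 -8 -0.5;28 43 10 0 0 -17 -0.5;48 73 20 0 0 -27 -0.5;68 103 34 0 0 -37 -0.5;74 113 40 0 0 -42 -0.5")

```text
t: 42.6
tcp_pos: [0.5425, 0.3443, 0.0954]
tool_rot: [0.015, 1.0, -0.0, -0.001]
force: [-0.3, -0.2, -2.9]
finger_gap: 0.618
gripper_force: 42.8
```

```bash
python3 - <<'E'
from h import *
t=telemetry.sense(); print(t['tcp_pos'],t['finger_gap'],t['force'])
plan((.545,.343,.0245,178))
S=snap('wrist','w9.png')
print([proj(S,p).round().tolist() for p in [(.33,.27,.03),(.33,.42,.03),(.596,.412,.03),(.596,.265,.03)]])
E
```

```text
[0.54253618 0.34428913 0.09542554] 0.6182815782817572 [-0.30153181 -0.18618763 -2.94672903]
shift -2.5 -1.2 70.9 turn 0.3 |71| q6~-56
[[131.0, -146.0], [410.0, -157.0], [367.0, 284.0], [182.0, 289.0]]
```

View pics/w9.png

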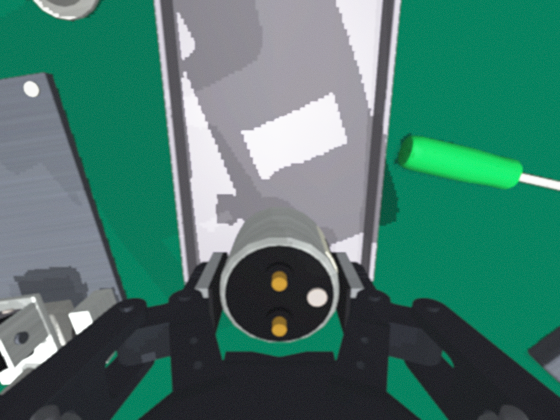

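The wrist view shows the can centred between the tray's long walls (columns 185 and 375). Lower and release.

move_arm(commands="-2 -1 20 0 0 0 -0.5;-2 -1 42 0 0 0 -0.5;-2 -1 60 0 0 0 -0.5;-2 -1 68 0 0 0 -0.5;-2 -1 70 0 0 0 -0.5")

```text
t: 43.28
tcp_pos: [0.5453, 0.341, 0.0271]
tool_rot: [0.018, 1.0, -0.0, -0.001]
force: [-0.5, -0.3, -2.0]
finger_gap: 0.618
gripper_force: 42.8
```

move_arm(commands="0 0 0 0 0 0 -0.5;0 0 0.5 0 0 0 -0.5;0 0 0.5 0 0 0 0.2;0 0 0.5 0 0 0 0.7;0 0 0.5 0 0 0 0.8")

```text
t: 43.9
tcp_pos: [0.5459, 0.3417, 0.0279]
tool_rot: [0.017, 1.0, 0.0, 0.001]
force: [-0.4, 0.8, -0.1]
finger_gap: 0.897
gripper_force: 0.0
```

move_arm(commands="0 0 -10 0 0 0 0.8;0 0 -40 0 0 0 0.8;0 0 -80 0 0 0 0.8;0 0 -110 0 0 0 0.8;0 0 -120 0 0 0 0.8")

```text
t: 44.52
tcp_pos: [0.5468, 0.3421, 0.1503]
tool_rot: [0.017, 1.0, 0.001, 0.002]
force: [-0.4, -0.1, 0.0]
finger_gap: 0.9
gripper_force: 0.0
```

```bash
python3 - <<'E'
from h import *
t=telemetry.sense(); print(t['tcp_pos'],t['finger_gap'],t['force'])
S=snap('wrist')
for o in studs(S,.061,.052): print(o)
S=snap('scene'); print('scene')
for o in studs(S,.067,.058):
    if abs(o[1])<.5: print(o)
plan((.49,.19,.15,136),(.5333,-.001,.12,96.4))
E
```

```text
[0.54681404 0.34212727 0.15034955] 0.9003843351040229 [-0.39821874 -0.07407927  0.02024599]
(np.float64(0.5465), np.float64(0.3415), np.float64(88.2), np.float64(0.022), array([ 33., 230.]), array([278., 212.]))
scene
(np.float64(0.5342), np.float64(-0.003), np.float64(6.6), np.float64(0.0219), array([ 39., 100.]), array([248., 202.]))
(np.float64(0.5433), np.float64(-0.0877), np.float64(6.8), np.float64(0.0221), array([ 38., 103.]), array([224., 219.]))
shift 50.7 -153.7 -1.3 turn 42.0 |162| q6~-25
shift -163.8 -107.3 30.0 turn 39.6 |198| q6~-7
```

move_arm(commands="8 -22 0 0 0 7 0.8;20 -60 0 0 0 17 0.8;34 -102 -1 0 0 27 0.8;47 -142 -1 0 0 37 0.8;51 -154 -1 0 0 42 0.8")

```text
t: 45.25
tcp_pos: [0.4865, 0.1872, 0.1467]
tool_rot: [0.377, 0.926, -0.002, -0.002]
force: [0.6, 0.5, -0.1]
finger_gap: 0.899
gripper_force: 0.0
```

move_arm(commands="-30 -20 3 0 0 7 0.8;-70 -46 8 0 0 16 0.8;-112 -73 18 0 0 25 0.8;-152 -100 28 0 0 34 0.8;-164 -107 30 0 0 39.6 0.8")

```text
t: 45.88
tcp_pos: [0.5322, -0.0042, 0.1162]
tool_rot: [0.669, 0.743, -0.001, -0.001]
force: [0.7, 0.2, 0.2]
finger_gap: 0.903
gripper_force: 0.0
```

```bash
python3 - <<'E'
from h import *
t=telemetry.sense(); print(t['tcp_pos'],t['finger_gap'])
S=snap('wrist')
for o in studs(S,.067,.058): print(o)
plan((.533,-.0005,.024,96.4))
E
```

```text
[ 0.53224999 -0.00419796  0.11622032] 0.9025295788006208
(np.float64(0.5327), np.float64(0.0011), np.float64(6.6), np.float64(0.0216), array([ 35., 228.]), array([280., 223.]))
(np.float64(0.5424), np.float64(-0.0823), np.float64(6.5), np.float64(0.0213), array([ 56., 249.]), array([281., 327.]))
shift 4.2 0.6 92.2 turn -0.5 |92| q6~-6
```

move_arm(commands="4 0 20 0 0 0 0.8;4 0 45 0 0 0 0.8;4 0 70 0 0 0 0.8;4 0 87 0 0 0 0.8;4 0 92 0 0 0 0.8")

```text
t: 46.55
tcp_pos: [0.5312, 0.003, 0.0249]
tool_rot: [0.666, 0.746, -0.001, -0.001]
force: [0.3, -0.2, 0.6]
finger_gap: 0.903
gripper_force: 0.0
```

move_arm(commands="0 0 0 0 0 0 0.5;0 0 0 0 0 0 0;0 0 0 0 0 0 -0.5;0 0 0 0 0 0 -0.5;0 0 0 0 0 0 -0.5")

```text
t: 47.18
tcp_pos: [0.5328, 0.0024, 0.0272]
tool_rot: [0.666, 0.746, 0.0, 0.001]
force: [-1.0, 1.0, 5.2]
finger_gap: 0.624
gripper_force: 42.8
```

move_arm(commands="0 0 -10 0 0 0 -0.5;0 0 -35 0 0 0 -0.5;0 0 -70 0 0 0 -0.5;0 0 -105 0 0 0 -0.5;0 0 -115 0 0 0 -0.5")

```text
t: 47.8
tcp_pos: [0.5335, 0.0022, 0.1434]
tool_rot: [0.667, 0.745, 0.001, 0.002]
force: [-0.1, -1.0, -1.7]
finger_gap: 0.617
gripper_force: 42.8
```

```bash
python3 - <<'E'
from h import *
t=telemetry.sense(); print(t['tcp_pos'],t['finger_gap'],t['force'])
plan((.48,.18,.14,138),(.460,.343,.10,178))
E
```

```text
[0.53349108 0.00221957 0.14340736] 0.6173833600647721 [-0.06520887 -0.98265681 -1.65898221]
shift 182.6 -33.3 3.4 turn -41.6 |186| q6~-27
shift 123.9 107.7 40.0 turn -40.0 |169| q6~-51
```

move_arm(commands="28 -5 0 0 0 -7 -0.5;72 -13 0 0 0 -16 -0.5;122 -22 2 0 0 -26 -0.5;168 -31 3 0 0 -36 -0.5;182 -33 3 0 0 -41.6 -0.5")

```text
t: 48.42
tcp_pos: [0.4767, 0.1818, 0.1371]
tool_rot: [0.355, 0.935, -0.001, -0.002]
force: [0.8, -0.1, -2.0]
finger_gap: 0.619
gripper_force: 42.7
```

move_arm(commands="18 16 3 0 0 -8 -0.5;48 42 8 0 0 -17 -0.5;82 71 18 0 0 -27 -0.5;114 99 34 0 0 -36 -0.5;124 108 40 0 0 -40 -0.5")

```text
t: 49.05
tcp_pos: [0.4575, 0.3447, 0.0962]
tool_rot: [0.015, 1.0, -0.001, -0.001]
force: [0.1, -0.2, -1.3]
finger_gap: 0.616
gripper_force: 42.8
```

```bash
python3 - <<'E'
from h import *
t=telemetry.sense(); print(t['tcp_pos'],t['finger_gap'],t['force'])
plan((.460,.343,.0235,178))
E
```

```text
[0.45753129 0.34465441 0.09615939] 0.6161772677367068 [ 0.13828538 -0.23518944 -1.33361587]
shift -2.5 -1.6 72.7 turn 0.3 |73| q6~-51
```

move_arm(commands="-2 -1 20 0 0 0 -0.5;-2 -1 42 0 0 0 -0.5;-2 -1 60 0 0 0 -0.5;-2 -1 69 0 0 0 -0.5;-2 -1 72.5 0 0 0 -0.5")

```text
t: 49.68
tcp_pos: [0.4611, 0.3416, 0.0251]
tool_rot: [0.018, 1.0, -0.0, -0.0]
force: [-0.3, -0.6, -2.0]
finger_gap: 0.618
gripper_force: 42.8
```

move_arm(commands="0 0 1 0 0 0 -0.5;0 0 1.5 0 0 0 -0.5;0 0 1.5 0 0 0 0.2;0 0 1.5 0 0 0 0.7;0 0 1.5 0 0 0 0.8")

```text
t: 50.3
tcp_pos: [0.4617, 0.342, 0.0248]
tool_rot: [0.017, 1.0, 0.0, 0.001]
force: [0.2, -0.1, -0.1]
finger_gap: 0.899
gripper_force: 0.0
```

move_arm(commands="0 0 -10 0 0 0 0.8;0 0 -40 0 0 0 0.8;0 0 -80 0 0 0 0.8;0 0 -110 0 0 0 0.8;0 0 -120 0 0 0 0.8")

```text
t: 50.92
tcp_pos: [0.4624, 0.3424, 0.147]
tool_rot: [0.017, 1.0, 0.001, 0.002]
force: [0.0, -0.2, -0.0]
finger_gap: 0.898
gripper_force: 0.0
```

```bash
python3 - <<'E'
from h import *
t=telemetry.sense(); print(t['tcp_pos'],t['finger_gap'],t['force'])
S=snap('wrist')
for o in studs(S,.061,.052): print(o)
S=snap('scene'); print('scene')
for o in studs(S,.067,.058):
    if abs(o[1])<.5: print(o)
plan((.46,.20,.15,145),(.49,.04,.15,115),(.543,-.0845,.12,96.4))
E
```

```text
[0.46243556 0.34243189 0.14695986] 0.8983475443009972 [ 0.01341451 -0.24213779 -0.02841831]
(np.float64(0.464), np.float64(0.3414), np.float64(87.9), np.float64(0.0217), array([ 31., 227.]), array([278., 215.]))
(np.float64(0.5462), np.float64(0.3412), np.float64(88.2), np.float64(0.0218), array([ 48., 247.]), array([281., 303.]))
scene
(np.float64(0.5504), np.float64(0.334), np.float64(88.2), np.float64(0.0227), array([41., 94.]), array([345., 151.]))
(np.float64(0.5433), np.float64(-0.0877), np.float64(6.8), np.float64(0.0221), array([ 38., 103.]), array([224., 219.]))
shift -3.1 -142.1 -4.5 turn 33.0 |142| q6~-32
shift -116.3 -113.9 -0.0 turn 30.0 |163| q6~-20
shift -135.2 -4.6 30.0 turn 18.6 |139| q6~-15
```

Now can A.

move_arm(commands="-1 -20 -4 0 0 6 0.8;-1 -55 -4 0 0 13 0.8;-2 -95 -4 0 0 22 0.8;-3 -130 -4 0 0 30 0.8;-3 -142 -4 0 0 33 0.8")

```text
t: 51.65
tcp_pos: [0.4582, 0.1981, 0.147]
tool_rot: [0.303, 0.953, -0.001, -0.002]
force: [0.5, 0.3, -0.4]
finger_gap: 0.897
gripper_force: 0.0
```

move_arm(commands="-18 -18 0 0 0 5 0.8;-46 -45 0 0 0 12 0.8;-78 -76 0 0 0 20 0.8;-108 -105 0 0 0 27 0.8;-116 -114 0 0 0 30 0.8")

```text
t: 52.28
tcp_pos: [0.4896, 0.0385, 0.1477]
tool_rot: [0.539, 0.842, 0.0, -0.0]
force: [-0.7, 0.5, 0.4]
finger_gap: 0.9
gripper_force: 0.0
```

move_arm(commands="-22 -1 3 0 0 4 0.8;-56 -2 8 0 0 8 0.8;-92 -3 18 0 0 13 0.8;-125 -4 28 0 0 18 0.8;-135 -5 30 0 0 18.6 0.8")

```text
t: 52.9
tcp_pos: [0.5419, -0.0849, 0.1172]
tool_rot: [0.667, 0.745, -0.0, -0.001]
force: [0.4, -0.1, -0.2]
finger_gap: 0.897
gripper_force: 0.0
```

```bash
python3 - <<'E'
from h import *
t=telemetry.sense(); print(t['tcp_pos'],t['finger_gap'])
S=snap('wrist')
for o in studs(S,.067,.058): print(o)
plan((.5428,-.0845,.024,96.4))
E
```

```text
[ 0.54187292 -0.08486416  0.11720011] 0.8970338268546529
(np.float64(0.5425), np.float64(-0.0837), np.float64(6.3), np.float64(0.0216), array([ 35., 226.]), array([279., 228.]))
shift 0.7 0.9 93.4 turn -0.0 |93| q6~-15
```

move_arm(commands="1 1 20 0 0 0 0.8;1 1 45 0 0 0 0.8;1 1 70 0 0 0 0.8;1 1 88 0 0 0 0.8;1 1 93 0 0 0 0.8")

```text
t: 53.58
tcp_pos: [0.5415, -0.0822, 0.0244]
tool_rot: [0.666, 0.746, -0.0, -0.001]
force: [0.2, 0.3, 0.3]
finger_gap: 0.898
gripper_force: 0.0
```

move_arm(commands="0 0 0 0 0 0 0.5;0 0 0 0 0 0 0;0 0 0 0 0 0 -0.5;0 0 0 0 0 0 -0.5;0 0 0 0 0 0 -0.5")

```text
t: 54.2
tcp_pos: [0.5429, -0.0835, 0.0263]
tool_rot: [0.667, 0.745, 0.0, 0.001]
force: [-0.9, 1.4, 6.5]
finger_gap: 0.616
gripper_force: 42.7
```

move_arm(commands="0 0 -10 0 0 0 -0.5;0 0 -35 0 0 0 -0.5;0 0 -70 0 0 0 -0.5;0 0 -105 0 0 0 -0.5;0 0 -120 0 0 0 -0.5")

```text
t: 54.82
tcp_pos: [0.5433, -0.0839, 0.1474]
tool_rot: [0.667, 0.745, 0.001, 0.002]
force: [-0.7, 0.2, -1.9]
finger_gap: 0.617
gripper_force: 42.5
```

```bash
python3 - <<'E'
from h import *
t=telemetry.sense(); print(t['tcp_pos'],t['finger_gap'],t['force'])
plan((.49,.04,.145,118),(.44,.20,.145,148),(.378,.345,.10,178))
E
```

```text
[ 0.54332551 -0.083895    0.14740971] 0.6165670833862614 [-0.68644827  0.20238589 -1.93372276]
shift 129.1 -39.2 2.4 turn -21.6 |135| q6~-23
shift 164.7 31.0 -0.0 turn -30.0 |168| q6~-34
shift 129.4 90.1 45.0 turn -30.0 |164| q6~-46
```

move_arm(commands="20 -6 0 0 0 -4 -0.5;52 -16 0 0 0 -9 -0.5;88 -27 1 0 0 -15 -0.5;120 -36 2 0 0 -20 -0.5;129 -39 2 0 0 -21.6 -0.5")

```text
t: 55.45
tcp_pos: [0.4873, 0.0419, 0.1426]
tool_rot: [0.514, 0.858, -0.001, -0.001]
force: [0.5, -0.0, -0.7]
finger_gap: 0.619
gripper_force: 42.5
```

move_arm(commands="26 5 0 0 0 -5 -0.5;66 12 0 0 0 -12 -0.5;110 21 0 0 0 -20 -0.5;152 29 0 0 0 -28 -0.5;165 31 0 0 0 -30 -0.5")

```text
t: 56.08
tcp_pos: [0.4388, 0.2019, 0.1431]
tool_rot: [0.274, 0.962, -0.0, -0.0]
force: [0.2, -0.3, -1.7]
finger_gap: 0.619
gripper_force: 42.5
```

move_arm(commands="22 15 0 0 0 -6 -0.5;55 38 2 0 0 -14 -0.5;92 64 10 0 0 -22 -0.5;122 85 28 0 0 -30 -0.5;129 90 45 0 0 -30 -0.5")

```text
t: 56.7
tcp_pos: [0.3778, 0.3463, 0.0977]
tool_rot: [0.017, 1.0, 0.0, 0.001]
force: [-0.2, 0.6, -1.9]
finger_gap: 0.619
gripper_force: 42.6
```

```bash
python3 - <<'E'
from h import *
t=telemetry.sense(); print(t['tcp_pos'],t['finger_gap'],t['force'])
plan((.378,.345,.0225,178))
S=snap('wrist','w10.png')
E
```

```text
[0.37780077 0.34633875 0.09766018] 0.6189680450835979 [-0.20824237  0.58266629 -1.928627  ]
shift -0.2 -1.3 75.2 turn 0.0 |75| q6~-46
```

View pics/w10.png

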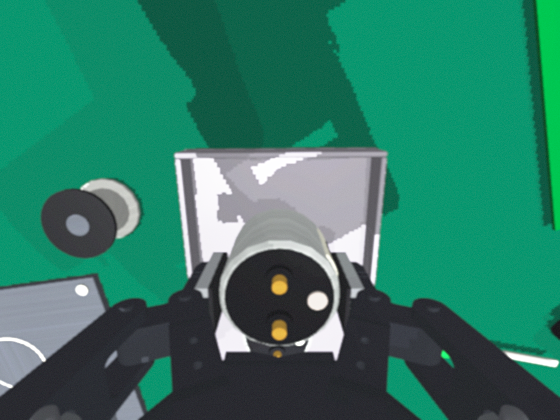

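The view shows the tray's near wall at row 155 and its side walls at columns 185 and 380, so the can has room. Lower and release.

move_arm(commands="0 -1 20 0 0 0 -0.5;0 -1 42 0 0 0 -0.5;0 -1 60 0 0 0 -0.5;0 -1 69 0 0 0 -0.5;0 -1 73 0 0 0 -0.5")

```text
t: 57.38
tcp_pos: [0.3781, 0.3435, 0.025]
tool_rot: [0.018, 1.0, -0.0, -0.0]
force: [-0.9, -0.1, -1.2]
finger_gap: 0.622
gripper_force: 42.6
```

move_arm(commands="0 0 1 0 0 0 -0.5;0 0 1.5 0 0 0 -0.5;0 0 1.5 0 0 0 0.2;0 0 1.5 0 0 0 0.7;0 0 1.5 0 0 0 0.8")

```text
t: 58.0
tcp_pos: [0.3776, 0.3445, 0.0241]
tool_rot: [0.017, 1.0, 0.0, 0.0]
force: [0.3, -0.5, 0.6]
finger_gap: 0.904
gripper_force: 0.0
```

move_arm(commands="0 0 -10 0 0 0 0.8;0 0 -45 0 0 0 0.8;0 0 -95 0 0 0 0.8;0 0 -145 0 0 0 0.8;0 0 -165 0 0 0 0.8")

```text
t: 58.62
tcp_pos: [0.3786, 0.3451, 0.1927]
tool_rot: [0.017, 1.0, 0.002, 0.003]
force: [-0.5, 0.2, 0.4]
finger_gap: 0.899
gripper_force: 0.0
```

```bash
python3 - <<'E'
from h import *
t=telemetry.sense(); print(t['tcp_pos'],t['finger_gap'],t['force'])
S=snap('wrist')
for o in studs(S,.061,.052): print(o)
x,y=st(.0965,.1305)
plan((.46,.27,.20,135),(.55,.19,.20,90),(x-.03,y+.01,.20,48),(x,y,.19,6.4))
E
```

```text
[0.37862841 0.3450951  0.19265662] 0.8991362379162331 [-0.51885684  0.15294459  0.36507045]
(np.float64(0.3791), np.float64(0.3441), np.float64(87.7), np.float64(0.0219), array([ 40., 237.]), array([278., 199.]))
(np.float64(0.464), np.float64(0.3416), np.float64(88.3), np.float64(0.0221), array([ 57., 254.]), array([278., 278.]))
(np.float64(0.546), np.float64(0.3414), np.float64(87.6), np.float64(0.022), array([ 52., 235.]), array([281., 343.]))
shift -83.2 -72.8 -6.0 turn 43.0 |111| q6~-15
shift -120.2 7.1 -0.0 turn 45.0 |120| q6~19
shift -34.7 78.4 -0.0 turn 42.0 |86| q6~56
shift 12.6 29.0 10.0 turn 41.6 |33| q6~96
```

All three cans stand in the tray. Next I go to the handle at the far stop.

move_arm(commands="-12 -10 -3 0 0 7 1;-32 -28 -6 0 0 16 1;-55 -48 -6 0 0 26 1;-76 -66 -6 0 0 36 1;-83 -73 -6 0 0 43 1")

```text
t: 59.3
tcp_pos: [0.4588, 0.2673, 0.1945]
tool_rot: [0.385, 0.923, -0.0, 0.0]
force: [0.9, -0.6, 0.1]
finger_gap: 1.0
gripper_force: 0.0
```

move_arm(commands="-18 1 0 0 0 8 1;-48 3 0 0 0 17 1;-80 5 0 0 0 27 1;-110 7 0 0 0 37 1;-120 7 0 0 0 45 1")

```text
t: 59.92
tcp_pos: [0.5487, 0.1871, 0.1944]
tool_rot: [0.709, 0.705, -0.0, 0.0]
force: [-0.4, 0.0, 0.1]
finger_gap: 1.002
gripper_force: 0.0
```

move_arm(commands="-6 12 0 0 0 7 1;-14 31 0 0 0 16 1;-23 52 0 0 0 26 1;-32 72 0 0 0 36 1;-35 78 0 0 0 42 1")

```text
t: 60.55
tcp_pos: [0.6264, 0.1528, 0.1942]
tool_rot: [0.915, 0.405, -0.0, 0.0]
force: [-0.5, 0.7, -0.3]
finger_gap: 0.999
gripper_force: 0.0
```

move_arm(commands="3 6 2 0 0 8 1;6 14 4 0 0 17 1;9 21 7 0 0 27 1;12 28 10 0 0 36 1;13 29 10 0 0 41.6 1")

```text
t: 61.18
tcp_pos: [0.6556, 0.1435, 0.1838]
tool_rot: [0.999, 0.054, -0.001, 0.0]
force: [0.9, -0.4, 0.8]
finger_gap: 0.999
gripper_force: 0.0
```

```bash
python3 - <<'E'
from h import *
t=telemetry.sense(); print(t['tcp_pos'],t['q'].round(2))
plan((*st(.0965,.1307),.083,6.4))
E
```

```text
[0.65557411 0.14345591 0.18379034] [ 0.05  0.64  1.35 -0.    1.15  1.51]
shift 3.0 -1.7 100.8 turn -0.2 |101| q6~96
```

move_arm(commands="3 -1 20 0 0 0 1;3 -1 50 0 0 0 1;3 -1 80 0 0 0 1;3 -1 96 0 0 0 1;3 -1 100 0 0 0 1")

```text
t: 61.8
tcp_pos: [0.6576, 0.1451, 0.0828]
tool_rot: [0.998, 0.056, -0.002, -0.0]
force: [0.2, 0.1, 0.2]
finger_gap: 1.002
gripper_force: 0.0
```

move_arm(commands="0 0 0 0 0 0 -0.2;0 0 0 0 0 0 -0.6;0 0 0 0 0 0 -1;0 0 0 0 0 0 -1;0 0 0 0 0 0 -1", grip_force=40)

```text
t: 62.42
tcp_pos: [0.6593, 0.145, 0.0858]
tool_rot: [0.998, 0.056, 0.001, 0.0]
force: [-1.1, -0.6, 4.1]
finger_gap: 0.221
gripper_force: 39.1
```

move_arm(commands="0 12 0 0 0 0 -1;0 30 0 0 0 0 -1;0 50 0 0 0 0 -1;0 70 0 0 0 0 -1;0 90 0 0 0 0 -1")

```text
t: 63.05
tcp_pos: [0.6693, 0.0557, 0.0859]
tool_rot: [0.998, 0.056, 0.001, -0.001]
force: [-0.5, 2.8, 6.2]
finger_gap: 0.22
gripper_force: 39.5
```

```bash
python3 - <<'E'
from h import *
t=telemetry.sense(); print(sc(t['tcp_pos']),t['finger_gap'],t['force'])
plan((*st(.0973,-.1295),t['tcp_pos'][2],6.4))
E
```

```text
(np.float64(0.097411684544385), np.float64(0.0402825191097641)) 0.22001989978754746 [-0.45996796  2.78193086  6.23174884]
shift -0.1 169.8 -0.0 turn -0.0 |170| q6~74
```

move_arm(commands="0 20 0 0 0 0 -1;0 40 0 0 0 0 -1;0 60 0 0 0 0 -1;0 80 0 0 0 0 -1;0 100 0 0 0 0 -1")

```text
t: 63.68
tcp_pos: [0.6806, -0.0438, 0.0858]
tool_rot: [0.998, 0.056, 0.001, -0.001]
force: [0.4, 3.5, 5.6]
finger_gap: 0.216
gripper_force: 39.5
```

move_arm(commands="0 20 0 0 0 0 -1;0 38 0 0 0 0 -1;0 52 0 0 0 0 -1;0 62 0 0 0 0 -1;0 67 0 0 0 0 -1")

```text
t: 64.3
tcp_pos: [0.6881, -0.1109, 0.0859]
tool_rot: [0.998, 0.055, 0.001, -0.0]
force: [0.7, 1.9, 5.8]
finger_gap: 0.218
gripper_force: 39.5
```

move_arm(commands="0 1 0 0 0 0 -1;0 2 0 0 0 0 -1;0 3.5 0 0 0 0 -1;0 5 0 0 0 0 -1;0 6 0 0 0 0 -1")

```text
t: 64.92
tcp_pos: [0.6883, -0.113, 0.0858]
tool_rot: [0.998, 0.055, 0.001, -0.003]
force: [-0.1, 10.1, 6.7]
finger_gap: 0.217
gripper_force: 39.9
```

```bash
python3 - <<'E'
from h import *
t=telemetry.sense(); print(sc(t['tcp_pos']),t['finger_gap'],t['force'])
E
```

```text
(np.float64(0.09748067811103918), np.float64(-0.12946698364023146)) 0.2171885437420079 [-0.09162635 10.14164011  6.72312775]
```

At the home stop again. I relax, release, lift and check.

move_arm(commands="0 -3.5 0 0 0 0 -1;0 -3.5 0 0 0 0 0.4;0 -3.5 0 0 0 0 1;0 -3.5 0 0 0 0 1;0 -3.5 0 0 0 0 1")

```text
t: 65.55
tcp_pos: [0.6876, -0.1129, 0.0845]
tool_rot: [0.998, 0.056, -0.0, -0.0]
force: [0.1, 0.5, 0.0]
finger_gap: 0.998
gripper_force: 0.0
```

move_arm(commands="0 0 -20 0 0 0 1;0 0 -60 0 0 0 1;0 0 -100 0 0 0 1;0 0 -140 0 0 0 1;0 0 -150 0 0 0 1")

```text
t: 66.18
tcp_pos: [0.6897, -0.1133, 0.2402]
tool_rot: [0.998, 0.056, 0.004, 0.002]
force: [0.2, 0.3, -0.7]
finger_gap: 1.001
gripper_force: 0.0
```

move_arm(commands="-25 0 0 0 0 0 1;-60 0 0 0 0 0 1;-100 0 0 0 0 0 1;-130 0 0 0 0 0 1;-140 0 0 0 0 0 1")

```text
t: 66.8
tcp_pos: [0.5466, -0.128, 0.2345]
tool_rot: [0.998, 0.055, -0.001, -0.001]
force: [0.7, -0.6, -1.0]
finger_gap: 1.002
gripper_force: 0.0
```

```bash
python3 - <<'E'
from h import *
S=snap('scene','s9.png'); W=snap('wrist','w11.png')
t=telemetry.sense(); print(t['tcp_pos'],t['force'])
cv2.imwrite('pics/fin.png',np.hstack([cv2.resize(cv2.imread('pics/s9.png'),(400,300)),cv2.resize(cv2.imread('pics/w11.png'),(400,300))]))
E
```

```text
[ 0.54810613 -0.12838651  0.23480858] [0.63501424 0.26045592 0.51924817]
```

View pics/fin.png

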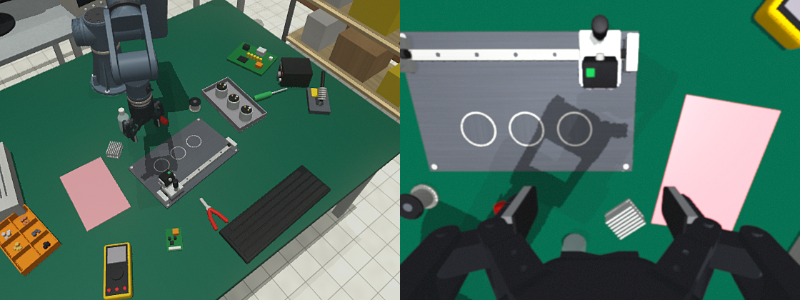

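The three cans stand in the tray at (222,88), (233,98) and (246,112). The reader carriage is against its home stop at wrist-half (600,60), and the other items are untouched.

```bash
python3 -c "
from station import ticket
print(ticket.sign_off())"
```

```text
the job is handed in; nothing more can be done
None
```

The job is handed in: all three capacitors were set in their rings and the reader run over them to the far stop, though I had no read-out to confirm the scan; they now stand upright in the tray, the reader is home, and the other items were left alone.

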